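# Fit the two interlocking cover plates into the pump housing

### The arm

A 6-joint arm with a two-finger parallel gripper is mounted at the origin on the work surface. World frame = base frame: x ahead of the robot, y to its left, z up, the work surface at z = 0. Lengths are in mm, angles in degrees, forces in N, time in s.
With the tool pointing down it reaches from about 275 to 725 mm from the base axis. Payload 5.6 kg.
Tool frame: the origin (TCP) lies between the finger pads; the fingertips stand 22 mm ahead of it and the grasp point (between the pads) lies 3 mm ahead of it; x points along the fingers, y is the direction in which the jaws open and shut, and the axes are right-handed (so a half turn about x gives the same grasp; the last joint's range is limited). The gripper opens to 85 mm and grips with 20 to 120 N. Pads are 22 mm wide; open, the fingers measure 114 mm over their backs; the gripper's body (76 mm by 85 mm) begins 54 mm behind the grasp point. The pads swing forward as they close: fully open they stand 13 mm farther back than shut.
Start: joints at [92.109, 14.616, 6.199, 0, -81.583, -16.306], TCP at [134.872, 533.2, 253.283] pointing down, gripper open.
Joint ranges: [-168.99, 168.99], [-69.2, 112.95], [-62.41, 85.93], [-164.36, 98.24], [-168.68, -3.75], [-174.98, 174.98]. Speed limits (degrees/s): [147.25, 147.25, 180, 180, 180, 180].

### API

Orientations are given as a 3x3 rotation matrix whose columns are the frame's x, y, z axes.
In Python, from cell import ctrl, imaging, models gives the robot as it stands.
- The arm moves only by the tool play_rows, never from a script. Its argument "motion" is a list that holds one entry, the list of rows, each a list of 6 numbers: the shift along the tool's x, y, z in cm, then the turn, a rotation vector about the tool's x, y, z in degrees. A call has 1 to 20 rows; each row shifts and turns the commanded pose from where the row before left it, along the tool's axes as they then stand; what a row does not reach is not made up. A row lasts 1/12 s, in which the tool goes at most 41.7 mm and 7.16 degrees, less where a joint would pass 70% of its speed; a pose out of reach is approached as far as the arm can. A call is refused whole if a number of a shift passes 4.17 or a number of a turn 7.16, either way. A call with a gripper value outside its range is refused whole. "fingers" is the opening, from -1 (shut) to 1 (fully open), so that 0 is half open, set as the call begins (left out, the last holds). The fingers move at their own pace and stop on an object; "grip_force" is the grip in N (left out, the last holds). Time passes only in rows, so rows that do not move let the fingers close. It gives the time, the measured TCP pose, the force and the opening at its end, in the units of the state.
- ctrl.get_obs(): the state, without advancing time (a new reading comes with each control period).
- imaging.get_image(name): name is "scene" or "top" or "wrist"; returns a dict with "img" (480x640x3 uint8, red, green, blue), "depth" (480x640 float32, mm along the optical axis (not along the pixel's ray), 0 where there is no reading), "mtx" (3x3 intrinsics, pixels), "k1" (the pictures are not rectified: a ray, as slopes to the right and down, at radius r is drawn at 1 + k1 r^2 times it, then the intrinsics apply), "R" (3x3) and "t" (3): a world point X has camera coordinates R X + t. Camera axes: x right, y down, z forward; pixel columns grow to the right and rows downward; lengths in mm; the calibration is good to about 2 mm. A picture is of the moment at which its call begins.
- ctrl.hand_in(): hands the job in, once; it reports no verdict.
Trained networks look in a picture, given as the dict that the camera call returned (one of the last four; its "shot" number tells which), for a name from the list of things; names that differ only in an ending like _2 or _b are one class to them, and where a whole thing is asked for, a point or a joint stands for the part that bears it (a point fixed in the world has none). Each returns a list of dicts, best first, with "score" (0 to 1); they miss things now and then, are a little off and sometimes report something else, mostly with a low value. They report only what shows in the picture. A call takes as long as a camera call. They do not tell look-alikes from the thing itself.
- models.boxes_of(picture, target): "xy" ([column, row] as shares, 0 to 1, of the picture: columns of its width, rows of its height, amid what is visible of it).
- models.regions_of(picture, target): "pixels" (480x640 bool, what is visible of it) and "xy" ([column, row] as shares, 0 to 1, of the picture: columns of its width, rows of its height, amid what is visible of it).
The state is a dict: "time": time; "qpos": joint angles; "joint_vel": joint speeds; "tau": joint torques, N m; "tool_pos": TCP position; "orientation": TCP orientation; "wrist_force": force on the tool from outside, world axes, zero at the start; "torque": the same for the moment, N m; "opening": finger opening in mm.
Only numpy, scipy, OpenCV 4.12 (cv2) and the standard library are available. Lean on these libraries where they do the work, as an engineer would, in place of code of your own. Each camera call takes 0.05 s, during which the arm holds its last target.

### The job

Close the long pocket in the top of the pump housing with the two interlocking plates: first the orange tongue plate, then the blue notched plate around its tongue, pressing each one home with the fingers so that both lie flat and flush with the housing top, and then let go. A brass dowel at one end of the pocket floor decides which end belongs to the blue plate (it alone is hollow underneath), so if the orange plate stands proud, turn it half round and try the other end. Leave the wrench, the tin and the brass fitting where they are.

Things in the scene. Friction and masses are not known exactly. Their poses are not given: they have to be found in the camera images.
- pump_seat (a point): Centre of the pocket's mouth, level with the flat housing top, 65 mm above the bench. x runs along the pocket, z up. The pocket is 151 mm long (x), 53 mm wide (y), 18 mm deep, with upright walls, flat floor and no chamfers. The plates fit with 1.5 mm play on each side and 3 mm in all lengthways, so orange must lie against its end wall before blue can drop in.
- pump_floor (a point): Centre of the pocket floor, axes as pump_seat. 62 mm from it, mid-width, a fixed brass dowel, 12 mm in diameter and 12 mm high, stands at EITHER the +x OR the -x end (changes each start, no reading: see or feel it). A flat black plug at the other end is no obstacle. Blue goes at the dowel end, orange at the other, tongue in notch; nothing else fits.
- pump: Fixed grey housing, 200 mm (x) by 105 mm (y) by 65 mm high; origin at the centre of its underside, axes as pump_seat. Low feet reach 15 mm beyond its long sides, brass ports stick out 10 mm there, a round shaft end sticks out 17 mm at its +x end, all below the top. Nothing stands above the top.
- tongue_mid (a point): Centre, half-way up, of the main part of the loose orange plate: 66 mm (x) by 50 mm (y) by 18 mm thick, z up, solid, flat underneath, 0.14 to 0.22 kg. A tongue of full thickness, 22 mm wide, sticks out 16 mm from the middle of its +x end. Starts flat on the bench. Over the dowel it stays up: that end rests on the dowel, 12 mm above the floor.
- notch_mid (a point): Centre, half-way up, of the loose blue plate: 82 mm (x) by 50 mm (y) by 18 mm thick overall, z up, 0.14 to 0.24 kg. A notch 25 mm wide, 17.5 mm deep, open through the full thickness, is cut in the middle of its -x end. The last 26 mm at its +x end (yellow stripe on top) are hollow underneath, only the top 4.5 mm remain, to fit over the dowel. Starts flat on the bench.
- wrench: Loose steel wrench, 170 mm long, lying on the bench; a bystander. Origin at the middle of its underside.
- tin: Yellow tin, 72 mm in diameter and 75 mm high, standing on the bench; a bystander. Origin at the centre of its underside.
- fitting: Brass fitting, 28 mm in diameter and 34 mm high, standing on the bench; a bystander. Origin at the centre of its underside.
Not all that is in view belongs to the job. Of the things shaped like the pump, the grey one is meant. There is more than one size of the part that bears tongue_mid; the job needs the smaller.

How it is judged (in metres and radians):
On the way, in this order (a step that is already met when the one before it is completed fails the run):
1. the orange tongue plate lies flush in the pocket and is pressed home by the fingers (z of tongue_mid in the frame of pump_seat between -0.0115 and -0.0065 m and y of tongue_mid in the frame of pump_seat between -0.004 and 0.004 m and x of tongue_mid in the frame of pump_seat between -0.05 and 0.05 m and angle between tongue_mid's own z axis and vertical below 0.035 rad and angle between the x axis of tongue_mid and the x axis of pump_seat, either way round below 0.08 rad and contact force between the fingers and tongue_plate above 2 N), for 0.1 s.
2. the blue notched plate lies flush in the pocket around the tongue and is pressed home by the fingers (z of tongue_mid in the frame of pump_seat between -0.0115 and -0.0065 m and y of tongue_mid in the frame of pump_seat between -0.004 and 0.004 m and x of tongue_mid in the frame of pump_seat between -0.05 and 0.05 m and angle between each of tongue_mid, notch_mid's own z axis and vertical below 0.035 rad and angle between the x axis of each of tongue_mid, notch_mid and the x axis of pump_seat, either way round below 0.08 rad and z of notch_mid in the frame of pump_seat between -0.0115 and -0.0065 m and y of notch_mid in the frame of pump_seat between -0.004 and 0.004 m and x of notch_mid in the frame of pump_seat between -0.05 and 0.05 m and contact force between the fingers and notch_plate above 2 N), for 0.1 s.
At the end, for the whole second after the job is handed in: Both plates lie in the pocket with their tops within 2.5 mm of the housing top, within 4 mm of the pocket's middle line, within 0.035 rad of level and 0.08 rad of the pocket's direction, at rest and released (z of tongue_mid in the frame of pump_seat between -0.0115 and -0.0065 m and y of tongue_mid in the frame of pump_seat between -0.004 and 0.004 m and x of tongue_mid in the frame of pump_seat between -0.05 and 0.05 m and angle between each of tongue_mid, notch_mid's own z axis and vertical below 0.035 rad and angle between the x axis of each of tongue_mid, notch_mid and the x axis of pump_seat, either way round below 0.08 rad and z of notch_mid in the frame of pump_seat between -0.0115 and -0.0065 m and y of notch_mid in the frame of pump_seat between -0.004 and 0.004 m and x of notch_mid in the frame of pump_seat between -0.05 and 0.05 m and linear speed of each of tongue_plate, notch_plate below 0.01 m/s); the robot touches nothing.
It fails at once if the wrench is moved more than 25 mm (distance of wrench from where it was at the start of the episode above 0.025 m).
It fails at once if the yellow tin is moved more than 25 mm (distance of tin from where it was at the start of the episode above 0.025 m).
It fails at once if the brass fitting is moved more than 25 mm (distance of fitting from where it was at the start of the episode above 0.025 m).
It also fails if it takes over 72 s, if anything falls off the work surface, if the arm or the gripper's body presses on something with over 40 N, if the wrist force passes 120 N, or if a joint passes its speed limit or range.

## Working session

There is one attempt and no reset: what is moved stays moved. The work goes in short steps, Python scripts to look and compute and a tool call to move; the robot and the scene stay as the last step left them, time stands still between calls to the robot, and variables do not carry over. Pictures are saved under pics/ and viewed, and the job is handed in when it is done.

Besides the shell and the picture viewer there is one more tool, called after "Emit:" by a JSON object that holds its "name" and its "arguments". play_rows: Moves the arm, as the interface text tells. Its arguments: {"type":"object","properties":{"motion":{"type":"array"},"fingers":{"type":"number"},"grip_force":{"type":"number"}},"required":["motion"]}

```bash
ls -la; mkdir -p pics
python3 - <<'E'
from cell import ctrl, imaging, models
import cv2,pickle
print(ctrl.get_obs())
for n in ("scene","top","wrist"):
    p=imaging.get_image(n); cv2.imwrite(f"pics/{n}0.png",p["img"][:,:,::-1]); pickle.dump(p,open(f"{n}0.pkl","wb"))
    print(n,p["mtx"].tolist(),p["k1"],p["R"].tolist(),p["t"].tolist(),p["shot"])
    for t in ("pump","tongue_mid","notch_mid","wrench","tin","fitting"):
        print(t,[(round(b["score"],2),round(b["xy"][0]*640),round(b["xy"][1]*480)) for b in models.boxes_of(p,t)])
E
```

```text
total 12
drwxr-xr-x  3 agent agent 4096 Dec  6 04:11 .
drwxr-xr-x 23 root  root  4096 Dec  6 04:11 ..
drwxr-xr-x  2 agent agent 4096 Dec  6 04:11 pics
{'time': 0.0, 'qpos': array([ 9.21094632e+01,  1.46525668e+01,  6.13017403e+00, -2.65922191e-02,
       -8.15841242e+01, -1.63063504e+01]), 'joint_vel': array([ 0.01566556,  0.00187005,  0.0803949 ,  0.09881654, -0.07417279,
        0.06019657]), 'tau': array([ 1.00877637e-04, -3.86626303e+01,  2.37935936e+01,  5.36519140e+00,
       -6.23814456e-03, -5.89700193e-06]), 'tool_pos': array([134.72466549, 532.76633578, 252.39835765]), 'orientation': array([[-3.90383387e-04, -2.45320610e-01, -9.69441925e-01],
       [-1.87469439e-03, -9.69440116e-01,  2.45320907e-01],
       [-9.99998167e-01,  1.91317655e-03, -8.14478570e-05]]), 'wrist_force': array([ 0.3577567 , -0.32949253, -0.00160475]), 'torque': array([ 0.00613745,  0.03393004, -0.07108118]), 'opening': 85.27583487443896}
scene [[456.71265993069073, 0.0, 317.18839624643755], [0.0, 456.71265993069073, 242.19497498164606], [0.0, 0.0, 1.0]] -0.0918568641527983 [[-0.6921977083354366, 0.721
[... 835 characters left out ...]
6116] 2
pump [(0.98, 244, 129), (0.7, 233, 248), (0.62, 192, 374)]
tongue_mid [(0.87, 507, 257), (0.66, 447, 254)]
notch_mid [(0.94, 366, 236)]
wrench [(0.78, 145, 264), (0.48, 445, 251)]
tin [(0.86, 376, 152)]
fitting []
wrist [[351.33588735550296, 0.0, 317.8723267574285], [0.0, 351.33588735550296, 239.16572840804437], [0.0, 0.0, 1.0]] -0.05210927931321064 [[-0.24584162376552035, -0.9693100041054681, -0.00010938642181468936], [-0.9231095087504455, 0.2340895776317476, 0.30507524399515007], [-0.29568687978813446, 0.07510116900053533, -0.9523282435882651]] [549.6703016701672, -41.466868663721264, 380.0012977775045] 3
pump [(0.75, 572, 67)]
tongue_mid []
notch_mid []
wrench []
tin []
fitting []
```

View pics/scene0.png

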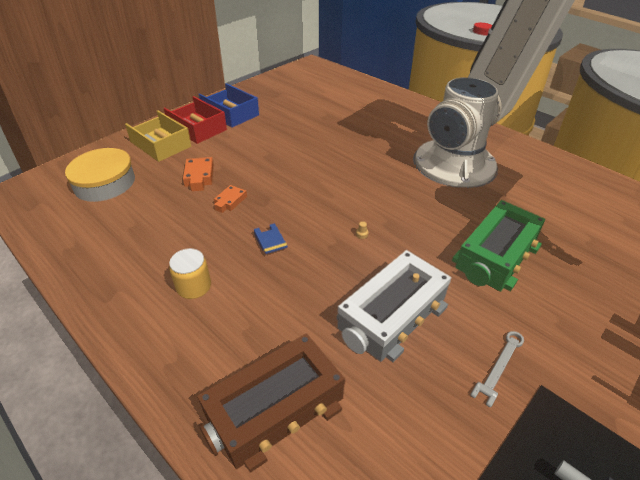

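View pics/top0.png

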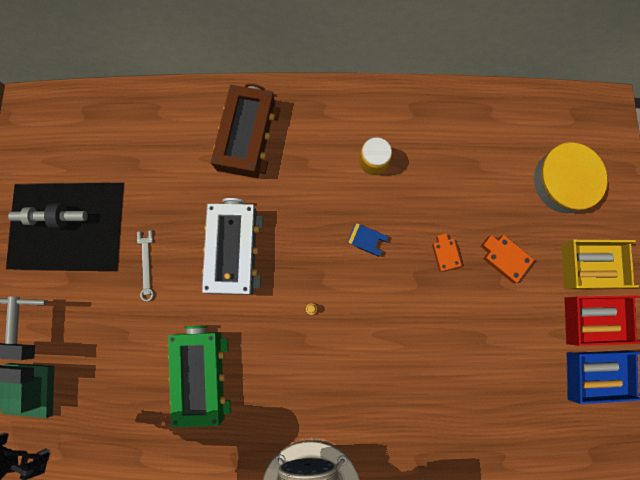

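View pics/wrist0.png

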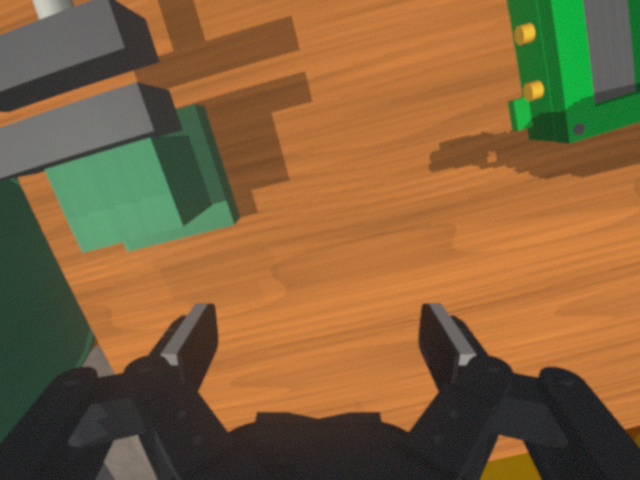

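The grey housing sits at top-picture (230,248), with the shaft end at (232,202) marking pocket +x. The brass dowel shows at (227,276), so it is at the -x end. The look-alikes are the brown (245,130) and green (195,375) housings, and the large orange plate (508,257) against the small one (447,254). The only blue plate is at (369,240). Next I'll measure them.

```bash
cat > h.py <<'E'
import numpy as np,cv2,pickle
from cell import ctrl,imaging,models
def norm(p,uv):
    uv=np.atleast_2d(np.asarray(uv,float)); K=p["mtx"]; d=(uv-[K[0][2],K[1][2]])/[K[0][0],K[1][1]]
    s=d.copy()
    for _ in range(30): s=d/(1+p["k1"]*(s**2).sum(1,keepdims=True))
    return s
def onplane(p,uv,z):
    s=norm(p,uv); R=np.array(p["R"]);t=np.array(p["t"])
    D=np.c_[s,np.ones(len(s))]@R; C=-R.T@t
    return C+D*((z-C[2])/D[:,2])[:,None]
def depthpts(p,mask):
    v,u=np.nonzero(mask&(p["depth"]>0)); s=norm(p,np.c_[u,v]); d=p["depth"][v,u].astype(float)
    return (np.c_[s,np.ones(len(s))]*d[:,None]-np.array(p["t"]))@np.array(p["R"])
def proj(p,X):
    c=np.atleast_2d(X)@np.array(p["R"]).T+np.array(p["t"]); s=c[:,:2]/c[:,2:]
    s=s*(1+p["k1"]*(s**2).sum(1,keepdims=True)); K=p["mtx"]
    return s*[K[0][0],K[1][1]]+[K[0][2],K[1][2]]
def tri(p,a,q,b):
    A=[];B=[]
    for pic,uv in((p,a),(q,b)):
        s=norm(pic,uv)[0];R=np.array(pic["R"]);C=-R.T@np.array(pic["t"]);d=R.T@np.r_[s,1];d/=np.linalg.norm(d)
        P=np.eye(3)-np.outer(d,d);A.append(P);B.append(P@C)
    X=np.linalg.solve(sum(A),sum(B)); return X
E
python3 - <<'E'
from h import *
for n in("top","scene"):
    q=imaging.get_image(n)
    for t in("tongue_mid","notch_mid","pump","tin","fitting","wrench"):
        for r in models.regions_of(q,t):
            P=depthpts(q,r["pixels"]); 
            if len(P)<20: continue
            zt=np.percentile(P[:,2],90); T=P[P[:,2]>zt-4]
            c,sz,a=cv2.minAreaRect(T[:,:2].astype(np.float32))
            print(n,t,round(r["score"],2),(np.array(r["xy"])*[640,480]).round(),"ztop",zt.round(1),"c",np.round(c,1),"sz",np.round(sz,1),round(a,1))
E
```

```text
top tongue_mid 0.76 [509. 257.] ztop 27.2 c [ 532.2 -448.3] sz [116.   72.2] 50.4
top tongue_mid 0.56 [448. 252.] ztop 19.9 c [ 542.7 -307.5] sz [79.9 49.3] 15.8
top notch_mid 0.56 [367. 239.] ztop 20.3 c [ 569.5 -125. ] sz [80.1 50.3] 67.2
top pump 0.68 [234. 245.] ztop 66.6 c [540.2 189.7] sz [104.7 201.4] 89.0
top pump 0.65 [245. 128.] ztop 66.6 c [825.8 169.3] sz [106.5 201.8] 80.0
top pump 0.63 [193. 376.] ztop 66.5 c [249.5 258. ] sz [201.6 106.7] 3.2
top tin 0.95 [375. 154.] ztop 76.5 c [ 763.7 -143.3] sz [62.2 61.9] 63.8
top tin 0.64 [231. 248.] ztop 66.6 c [540.2 189.6] sz [105.2 201.3] 89.2
top fitting 0.63 [310. 310.] ztop 34.1 c [408.4   4.5] sz [15.6 15.8] 0.3
top wrench 0.68 [145. 267.] ztop 9.7 c [503.8 398.1] sz [164.5  35.9] 6.7
scene tongue_mid 0.85 [229. 198.] ztop 17.8 c [ 543.5 -305.9] sz [85.  52.4] 16.1
scene tongue_mid 0.74 [201. 173.] ztop 25.5 c [ 531.7 -446.9] sz [119.8  71.8] 51.1
scene notch_mid 0.91 [272. 239.] ztop 17.6 c [ 569.2 -122.1] sz [86.6 50.9] 67.7
scene pump 0.74 [266. 398.] ztop 65.0 c [824.9 170.4] sz [107.8 200.9] 79.3
scene pump 0.62 [390. 304.] ztop 65.2 c [539.7 191.4] sz [106.2 202.8] 89.0
scene pump 0.57 [504. 248.] ztop 65.4 c [248.9 259.7] sz [205.6 107. ] 4.0
scene tin 0.74 [190. 274.] ztop 74.2 c [ 763.4 -139.2] sz [63.3 64. ] 6.8
scene fitting 0.44 [360. 233.] ztop 31.8 c [409.9   7.1] sz [15.3 15.1] 52.3
scene wrench 0.8 [498. 372.] ztop 8.3 c [504.6 400.9] sz [170.1  38.2] 5.1
```

Run:
```python
import cv2
a=cv2.imread("pics/top0.png")
cv2.imwrite("pics/t1.png",cv2.resize(a[215:290,335:545],None,fx=3.8,fy=3.8,interpolation=2))
cv2.imwrite("pics/t2.png",cv2.resize(a[190:310,190:290],None,fx=5,fy=5,interpolation=2))
```

```text
(no output)
```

View pics/t1.png

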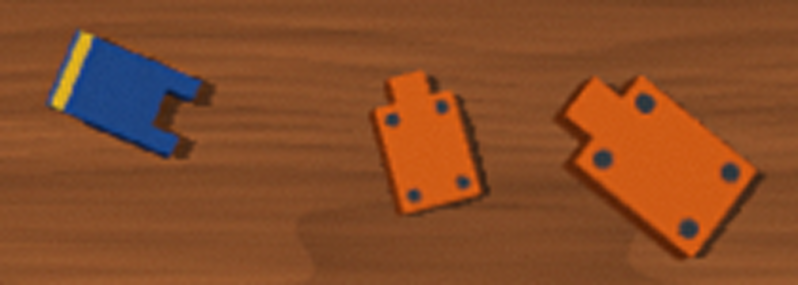

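View pics/t2.png

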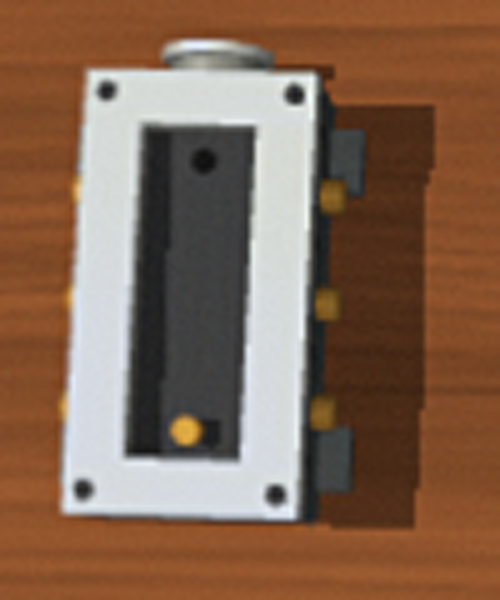

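The crop confirms it: the small orange plate (80x49 measured) at top-picture (447,254) is the right one, and the dowel is at the -x end. Next I'll plan the reach.

```bash
cat >> h.py <<'E'
from scipy.spatial.transform import Rotation as Ro
def rot_down(psi):  # psi = yaw of tool y axis, deg
    a=np.radians(psi); y=np.array([np.cos(a),np.sin(a),0]); x=np.array([0,0,-1.]); return np.c_[x,y,np.cross(x,y)]
def plan(pos,psi,pos0=None,R0=None):
    o=ctrl.get_obs(); p0=np.array(o["tool_pos"]) if pos0 is None else np.array(pos0); R0=np.array(o["orientation"]) if R0 is None else R0
    d=R0.T@(np.array(pos)-p0)/10
    rv=Ro.from_matrix(R0.T@rot_down(psi)).as_rotvec(degrees=True)
    print("from",p0.round(1),"psi",np.degrees(np.arctan2(R0[1,1],R0[0,1])).round(2),"shift cm (tool xyz)",d.round(3),"then turn",rv.round(2), "t",o["time"], "J",np.round(o["qpos"],0))
def snap(n,name):
    p=imaging.get_image(n); cv2.imwrite(f"pics/{name}.png",p["img"][:,:,::-1]); pickle.dump(p,open(name+".pkl","wb")); return p
E
python3 - <<'E'
from h import *
p=pickle.load(open("wrist0.pkl","rb"));R=np.array(p["R"]);C=-R.T@np.array(p["t"])
o=ctrl.get_obs();T=o["tool_pos"];Rt=o["orientation"]
print("cam in tool",Rt.T@(C-T)); print("cam axes in tool",(Rt.T@R.T).round(3))
for d in(3,22,60,100,150,200): print(d,proj(p,T+Rt@[d,0,0]))
plan([543,-307,200],106)
E
```

```text
cam in tool [-121.31374134    0.41047042  -76.7943249 ]
cam axes in tool [[ 0.    -0.305  0.952]
 [ 1.    -0.001 -0.   ]
 [ 0.001  0.952  0.305]]
3 [[317.02209388 326.09841084]]
22 [[317.12299004 303.65982341]]
60 [[317.26990883 271.06483622]]
100 [[317.37602825 247.57840329]]
150 [[317.46855609 227.13854367]]
200 [[317.53440443 212.61403586]]
from [134.9 533.2 253.3] psi -104.2 shift cm (tool xyz) [  5.332  71.446 -60.17 ] then turn [149.8  -0.    0. ] t 1.75 J [ 92.  15.   6.   0. -82. -16.]
```

Emit:
{"name": "play_rows", "arguments": {"motion": [[[0.45,3.106,-2.616,0,0,0],[0.45,3.106,-2.616,0,0,0],[0.45,3.106,-2.616,0,0,0],[0.45,3.106,-2.616,0,0,0],[0.45,3.106,-2.616,0,0,0],[0.45,3.106,-2.616,0,0,0],[0.45,3.106,-2.616,0,0,0],[0.45,3.106,-2.616,0,0,0],[0.45,3.106,-2.616,0,0,0],[0.45,3.106,-2.616,0,0,0],[0.45,3.106,-2.616,0,0,0],[0.45,3.106,-2.616,0,0,0],[0.45,3.106,-2.616,0,0,0],[0.45,3.106,-2.616,0,0,0],[0.45,3.106,-2.616,0,0,0],[0.45,3.106,-2.616,0,0,0],[0.45,3.106,-2.616,0,0,0],[0.45,3.106,-2.616,0,0,0],[0.45,3.106,-2.616,0,0,0],[0.45,3.106,-2.616,0,0,0]]], "fingers": 1, "grip_force": 30}}

```text
time: 3.42
tool_pos: [490.3, -199.6, 163.1]
orientation: [[0.0, -0.246, -0.969], [-0.0, -0.969, 0.246], [-1.0, -0.0, -0.0]]
wrist_force: [0.6, 0.6, 0.8]
opening: 85.4
```

Emit:
{"name": "play_rows", "arguments": {"motion": [[[0.45,3.106,-2.616,0,0,0],[0.45,3.106,-2.616,0,0,0],[0.45,3.106,-2.616,0,0,0],[0,0,0,7.13,0,0],[0,0,0,7.13,0,0],[0,0,0,7.13,0,0],[0,0,0,7.13,0,0],[0,0,0,7.13,0,0],[0,0,0,7.13,0,0],[0,0,0,7.13,0,0],[0,0,0,7.13,0,0],[0,0,0,7.13,0,0],[0,0,0,7.13,0,0],[0,0,0,7.13,0,0],[0,0,0,7.13,0,0],[0,0,0,7.13,0,0],[0,0,0,7.13,0,0],[0,0,0,7.13,0,0],[0,0,0,7.13,0,0],[0,0,0,7.13,0,0]]]}}

```text
time: 5.08
tool_pos: [543.0, -306.9, 149.7]
orientation: [[-0.0, -0.698, 0.716], [0.0, 0.716, 0.698], [-1.0, 0.0, -0.0]]
wrist_force: [-0.1, 0.2, -0.2]
opening: 85.3
```

Emit:
{"name": "play_rows", "arguments": {"motion": [[[0,0,0,7.13,0,0],[0,0,0,7.13,0,0],[0,0,0,7.13,0,0],[0,0,0,7.13,0,0],[0,0,0,0,0,0],[0,0,0,0,0,0]]]}}

```text
time: 5.58
tool_pos: [543.0, -306.9, 149.7]
orientation: [[-0.0, -0.28, 0.96], [-0.0, 0.96, 0.28], [-1.0, 0.0, -0.0]]
wrist_force: [0.5, -0.3, 0.1]
opening: 85.2
```

Run:
```python
from h import *
p=snap("wrist","w1")
plan([543,-307,150],106)
r=models.regions_of(p,"tongue_mid")
for q in r: print(q["score"],np.array(q["xy"])*[640,480],q["pixels"].sum())
```

```text
from [ 543.  -306.9  149.7] psi 106.3 shift cm (tool xyz) [-0.025 -0.006  0.003] then turn [ 0.3  -0.01 -0.  ] t 5.6333 J [-15.  26.   7.   0. -71. -59.]
0.98 [314.304 223.776] 6625
0.79 [124.096 158.88 ] 16442
```

View pics/w1.png

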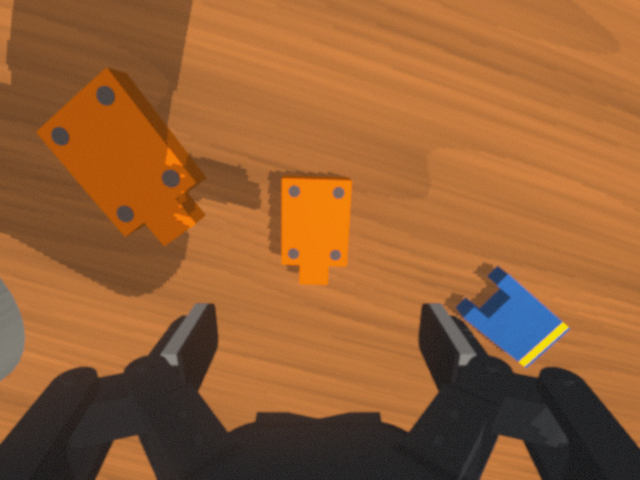

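The small orange plate is at wrist picture (316,222), tongue pointing down at (314,275); the large one is at (124,159). Fine fit next.

```bash
cat >> h.py <<'E'
def fitplate(p,mask,z,col):
    """model-free: top-face pixels -> plane z -> minAreaRect, in world"""
    cs,_=cv2.findContours(mask.astype(np.uint8),cv2.RETR_EXTERNAL,cv2.CHAIN_APPROX_NONE)
    c=max(cs,key=cv2.contourArea)[:,0,:]
    W=onplane(p,c,z)[:,:2].astype(np.float32)
    return cv2.minAreaRect(W),W
E
python3 - <<'E'
from h import *
p=pickle.load(open("w1.pkl","rb"))
hsv=cv2.cvtColor(p["img"],cv2.COLOR_RGB2HSV)
print(hsv[220,316],hsv[280,275],hsv[225,276],hsv[150,300], hsv[172,316],hsv[268,340])
crop=cv2.resize(p["img"][160:300,240:390],None,fx=4,fy=4,interpolation=cv2.INTER_NEAREST);cv2.imwrite("pics/w1c.png",crop[:,:,::-1])
m=cv2.inRange(hsv,(0,215,150),(18,255,255)); m[:, :250]=0;m[:,380:]=0;m[300:]=0;m[:165]=0
m=cv2.morphologyEx(m,cv2.MORPH_CLOSE,np.ones((13,13)))
cv2.imwrite("pics/w1m.png",cv2.resize(m[160:300,240:390],None,fx=4,fy=4,interpolation=0))
for z in(18,):
    (c,s,a),W=fitplate(p,m>0,z,None); print(c,s,a)
# depth check
P=depthpts(p,(m>0)); print("z top",np.median(P[:,2]))
E
```

```text
[ 16 244 242] [ 14 178 191] [ 14 175 137] [ 13 171 186] [ 13 176 170] [ 13 179 197]
(540.4511108398438, -309.8670959472656) (84.16046142578125, 50.866119384765625) 14.320944786071777
z top 18.74307214101386
```

View pics/w1c.png

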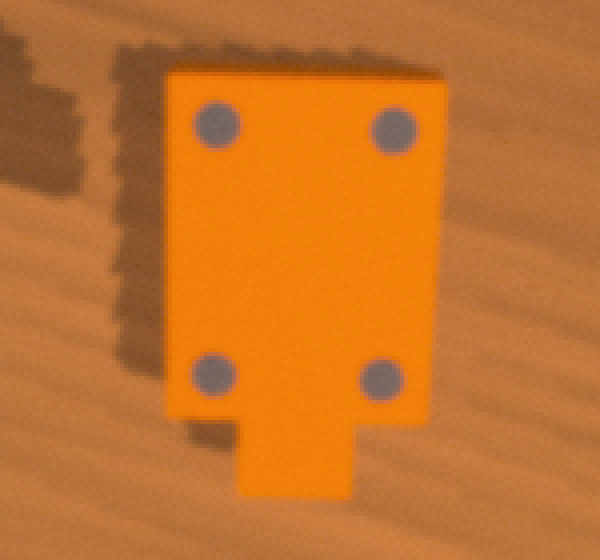

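View pics/w1m.png

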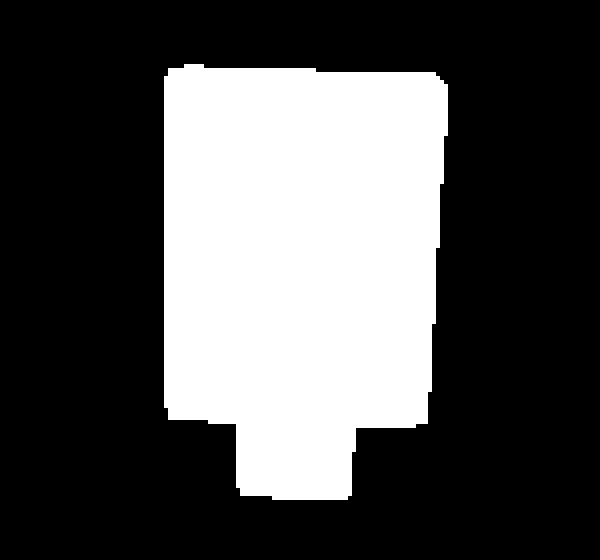

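```bash
cat >> h.py <<'E'
from scipy.optimize import least_squares
ORANGE=np.array([[-33,-25],[33,-25],[33,-11],[49,-11],[49,11],[33,11],[33,25],[-33,25]],float)
BLUE=np.array([[-41,-25],[41,-25],[41,25],[-41,25],[-41,12.5],[-23.5,12.5],[-23.5,-12.5],[-41,-12.5]],float)
POCKET=np.array([[-75.5,-26.5],[75.5,-26.5],[75.5,26.5],[-75.5,26.5]],float)
HOUSE=np.array([[-100,-52.5],[100,-52.5],[100,52.5],[-100,52.5]],float)
def sd(poly,X):
    a=poly;b=np.roll(poly,-1,0);d=b-a
    t=np.clip(((X[:,None]-a)*d).sum(2)/(d*d).sum(1),0,1)
    D=np.linalg.norm(X[:,None]-(a+t[...,None]*d),axis=2).min(1)
    ins=np.array([cv2.pointPolygonTest(poly.astype(np.float32),(float(x),float(y)),False) for x,y in X])
    return np.where(ins>=0,D,-D)
def fitpoly(W,poly,x0,off=True):
    def f(q):
        c,s=np.cos(q[2]),np.sin(q[2]); L=(W-q[:2])@np.array([[c,-s],[s,c]])
        return sd(poly,L)-(q[3] if off else 0)
    r=least_squares(f,[x0[0],x0[1],np.radians(x0[2]),0.],loss="soft_l1",f_scale=0.5,x_scale=[1,1,.02,1],diff_step=1e-4)
    q=r.x.copy();q[2]=np.degrees(q[2]); return q,np.sqrt(np.median(f(r.x)**2))
def contour(mask):
    cs,_=cv2.findContours(mask.astype(np.uint8),cv2.RETR_EXTERNAL,cv2.CHAIN_APPROX_NONE)
    return max(cs,key=cv2.contourArea)[:,0,:]
def topmask(p,kind,roi=None):
    hsv=cv2.cvtColor(p["img"],cv2.COLOR_RGB2HSV)
    if kind=="o": m=cv2.inRange(hsv,(0,215,195),(20,255,255))
    elif kind=="b": m=cv2.inRange(hsv,(100,130,100),(125,255,255))|cv2.inRange(hsv,(22,190,150),(38,255,255))
    if roi is not None:
        k=np.zeros_like(m);k[roi[1]:roi[3],roi[0]:roi[2]]=1;m=m*k
    return cv2.morphologyEx(m,cv2.MORPH_CLOSE,np.ones((11,11)) if kind=="o" else np.ones((3,3)))
E
python3 - <<'E'
from h import *
p=pickle.load(open("w1.pkl","rb"))
m=topmask(p,"o",(250,165,380,300))
W=onplane(p,contour(m),18)[:,:2]
q,r=fitpoly(W,ORANGE,(535,-312,14)); print("orange",q,r)
hsv=cv2.cvtColor(p["img"],cv2.COLOR_RGB2HSV);print(hsv[320,520],hsv[347,540],hsv[300,490],hsv[275,496])
m=topmask(p,"b",(440,250,590,380)); W=onplane(p,contour(m),18)[:,:2]
print("blue",fitpoly(W,BLUE,(569,-124,67)))
plan([q[0],q[1],90],q[2]+90)
E
```

```text
orange [ 5.33175628e+02 -3.11769426e+02  1.41373696e+01 -6.79526485e-02] 0.19328361349583026
[106 181 187] [ 27 244 243] [109 135  91] [108 136  90]
blue (array([ 567.54333773, -127.44838639,   67.46170706,    1.09482711]), np.float64(0.2653850634034445))
from [ 543.  -306.9  149.8] psi 106.27 shift cm (tool xyz) [ 5.975 -0.191 -1.074] then turn [ 2.13 -0.   -0.  ] t 5.6833 J [-15.  26.   7.   0. -71. -59.]
```

Run:
```python
from h import *
p=pickle.load(open("w1.pkl","rb"));o=ctrl.get_obs()
for (u,v) in((205,310),(212,307),(200,330),(210,340),(430,310),(425,307),(185,350),(213,360)):
    m=np.zeros((480,640),bool);m[v,u]=1;P=depthpts(p,m)
    if len(P): print(u,v,(o["orientation"].T@(P[0]-o["tool_pos"])).round(1))
```

```text
205 310 [ -1.1 -43.4 -12.1]
212 307 [  3.1 -42.  -11.1]
200 330 [-11.1 -42.5  -9.5]
210 340 [ -1.6 -42.7   1.1]
430 310 [ -0.9  43.7 -11.9]
425 307 [  2.5  42.8 -11.4]
185 350 [-26.  -42.4 -11.5]
213 360 [150.1 -96.5 124.4]
```

Run:
```python
from h import *
p=pickle.load(open("w1.pkl","rb"));o=ctrl.get_obs()
for x in(5,7,9,12,22): print(x,proj(p,o["tool_pos"]+o["orientation"]@[x,-42.5,-11]),proj(p,o["tool_pos"]+o["orientation"]@[x,-42.5,11]))
c=cv2.resize(p["img"][280:400,140:260],None,fx=5,fy=5,interpolation=0);cv2.imwrite("pics/f.png",c[:,:,::-1])
```

```text
5 [[212.1062507  304.93047355]] [[217.22915401 351.11824458]]
7 [[213.48723997 302.58528384]] [[218.47079099 348.32043495]]
9 [[214.83323974 300.30023972]] [[219.68294584 345.59002247]]
12 [[216.78943227 296.98057173]] [[221.44808627 341.61568814]]
22 [[222.81274207 286.7683847 ]] [[226.90881125 329.33305992]]
```

View pics/f.png

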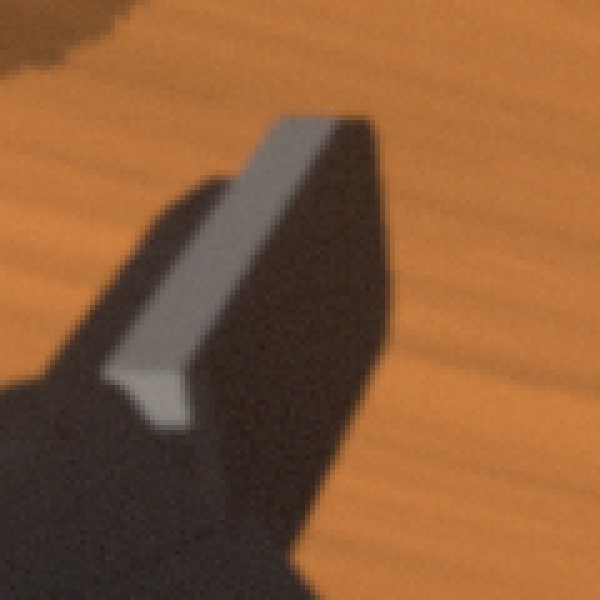

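Emit:
{"name": "play_rows", "arguments": {"motion": [[[1.0,-0.1,-0.54,2.13,0,0],[1.0,-0.1,-0.53,0,0,0],[1.5,0,0,0,0,0],[1.5,0,0,0,0,0],[1.5,0,0,0,0,0],[1.5,0,0,0,0,0],[1.5,0,0,0,0,0],[1.2,0,0,0,0,0],[0.8,0,0,0,0,0],[0.42,0,0,0,0,0],[0,0,0,0,0,0],[0,0,0,0,0,0]]], "fingers": 0.5}}

```text
time: 6.68
tool_pos: [533.5, -311.8, 31.1]
orientation: [[0.001, -0.242, 0.97], [-0.0, 0.97, 0.242], [-1.0, -0.001, 0.0]]
wrist_force: [0.1, -0.4, -0.3]
opening: 64.0
```

Run:
```python
from h import *
p=snap("wrist","w2")
plan([533.2,-311.8,30.5],104.1); print(ctrl.get_obs()["opening"],ctrl.get_obs()["wrist_force"])
```

```text
from [ 533.7 -311.9   31.4] psi 103.98 shift cm (tool xyz) [ 0.092  0.023 -0.047] then turn [-0.12  0.06  0.06] t 6.7333 J [-16.  31.  -3.   0. -56. -60.]
64.21192607795437 [ 0.13419722 -0.52943437  1.00768858]
```

View pics/w2.png

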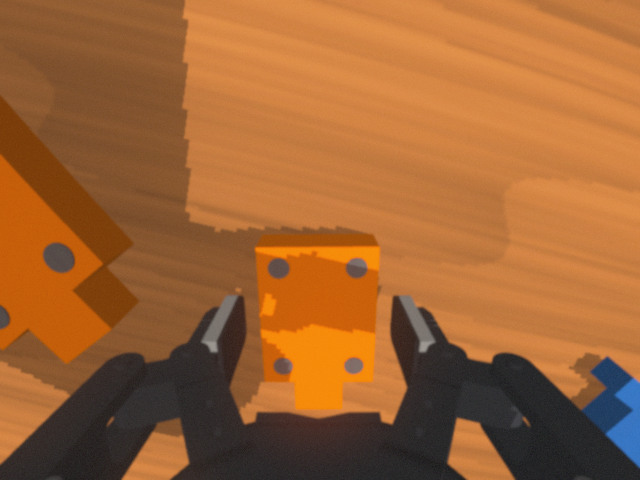

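Emit:
{"name": "play_rows", "arguments": {"motion": [[[0.06,0,0,0,0,0],[0,0,0,0,0,0],[0,0,0,0,0,0],[0,0,0,0,0,0],[0,0,0,0,0,0],[0,0,0,0,0,0],[0,0,0,0,0,0]]], "fingers": -0.5, "grip_force": 40}}

```text
time: 7.32
tool_pos: [533.9, -312.0, 31.2]
orientation: [[0.002, -0.241, 0.97], [-0.001, 0.97, 0.241], [-1.0, -0.001, 0.002]]
wrist_force: [-1.3, 0.2, 6.1]
opening: 48.7
```

Run:
```python
from h import *
p=snap("wrist","w3")
plan([533.2,-311.8,30.5],104.1); print(ctrl.get_obs()["opening"],ctrl.get_obs()["wrist_force"])
```

```text
from [ 533.9 -312.    31.2] psi 103.97 shift cm (tool xyz) [ 0.066  0.037 -0.062] then turn [-0.13  0.09  0.09] t 7.3667 J [-16.  31.  -3.   0. -56. -60.]
48.21452653131308 [-0.77270436  1.48844387  6.50166865]
```

View pics/w3.png

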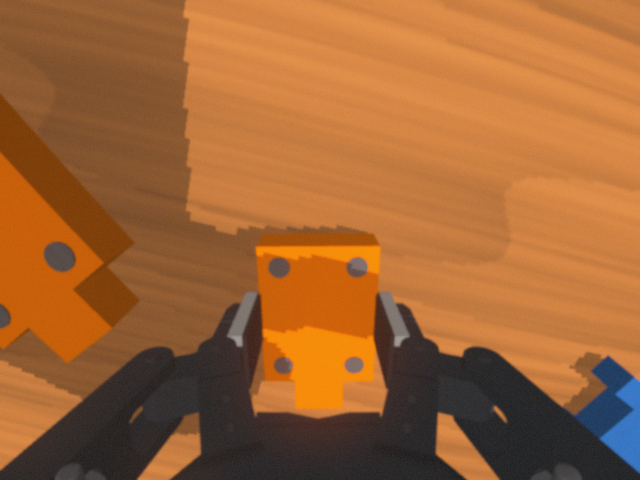

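Emit:
{"name": "play_rows", "arguments": {"motion": [[[-2.0,0,0,0,0,0],[-3.0,0,0,0,0,0],[-4.0,0,0,0,0,0],[-4.0,0,0,0,0,0],[-2.4,1.0,0.1,0,0,0],[-1.2,2.7,0.3,0,0,0],[0,3.95,0.3,0,0,0],[0,3.95,0.3,0,0,0],[0,3.95,0.3,0,0,0],[0,3.95,0.3,0,0,0],[0,3.95,0.3,0,0,0],[0,3.95,0.3,0,0,0],[0,3.95,0.3,0,0,0],[0,3.95,0.3,0,0,0],[0,3.95,0.3,0,0,0],[0,3.95,0.3,0,0,0],[0,3.95,0.3,0,0,0],[0,3.58,0.3,0,0,0],[0,0,0,-7.16,0,0],[0,0,0,-7.16,0,0]]]}}

```text
time: 9.03
tool_pos: [448.6, 192.3, 195.2]
orientation: [[-0.002, -0.481, 0.877], [-0.0, 0.877, 0.481], [-1.0, 0.001, -0.002]]
wrist_force: [-0.3, -0.3, -2.0]
opening: 48.5
```

Emit:
{"name": "play_rows", "arguments": {"motion": [[[0,0,0,-7.16,0,0],[0,0,0,-7.16,0,0],[0,0,0,-7.16,0,0],[0,0,0,-7.16,0,0],[0,0,0,-7.16,0,0],[0,0,0,-7.16,0,0],[0,0,0,-7.16,0,0],[0,0,0,-7.16,0,0],[0,0,0,-7.16,0,0],[0,0,0,-7.16,0,0],[0,0,0,-7.16,0,0],[0,0,0,-7.16,0,0],[0,0,0,-7.16,0,0],[0,0,0,-7.16,0,0],[0,0,0,-7.16,0,0],[0,0,0,-7.16,0,0],[0,0,0,-7.16,0,0],[0,0,0,-7.16,0,0],[0,0,0,-7.16,0,0],[0,0,0,-7.16,0,0]]]}}

```text
time: 10.7
tool_pos: [449.1, 190.2, 195.3]
orientation: [[-0.002, -0.143, -0.99], [-0.0, -0.99, 0.143], [-1.0, 0.001, 0.001]]
wrist_force: [-0.0, 0.4, -2.0]
opening: 48.8
```

Emit:
{"name": "play_rows", "arguments": {"motion": [[[0,0,0,-7.16,0,0],[0,0,0,0,0,0],[0,0,0,0,0,0]]]}}

```text
time: 10.95
tool_pos: [449.3, 190.2, 195.5]
orientation: [[-0.001, -0.028, -1.0], [-0.0, -1.0, 0.028], [-1.0, 0.0, 0.001]]
wrist_force: [-0.3, 0.3, -2.0]
opening: 48.4
```

Run:
```python
from h import *
p=snap("wrist","w4")
plan([450,190,197],269); print(ctrl.get_obs()["opening"],ctrl.get_obs()["wrist_force"])
```

```text
from [449.4 190.2 195.6] psi -91.62 shift cm (tool xyz) [-0.139  0.023 -0.057] then turn [-0.62  0.05 -0.01] t 11.0 J [ 41.   9.  -9.  -0. -72.  47.]
48.05328269587681 [ 0.16968861 -0.5065372  -2.40222456]
```

View pics/w4.png

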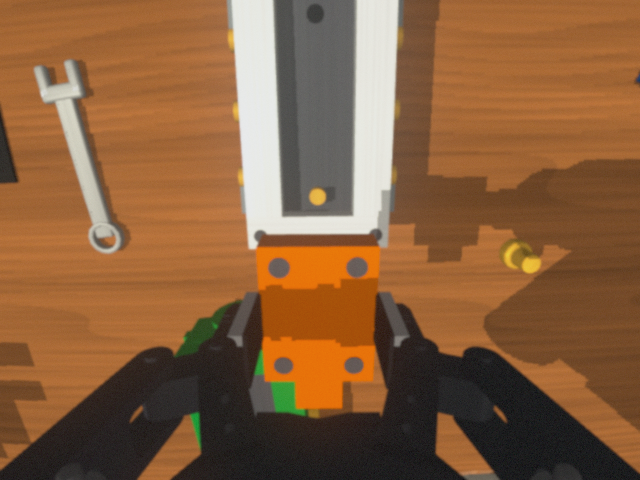

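The held plate covers rows 236-410. The pocket mouth shows at columns 279-354, with its near (-x) edge at row ~215 and the dowel at (318,197). Next I'll fit the mouth edges.

```bash
cat >> h.py <<'E'
def white(p):
    hsv=cv2.cvtColor(p["img"],cv2.COLOR_RGB2HSV); return ((hsv[:,:,1]<45)&(hsv[:,:,2]>140)).astype(np.uint8)
def subedge(g,i0,i1):
    """strongest gradient position in profile g[i0:i1]"""
    d=np.abs(np.diff(g[i0:i1].astype(float)));k=int(np.argmax(d));
    if d[k]<25: return None
    a=d[max(0,k-2):k+3];x=np.arange(max(0,k-2),max(0,k-2)+len(a)); return i0+(a*x).sum()/a.sum()+0.5
E
python3 - <<'E'
from h import *
p=pickle.load(open("w4.pkl","rb"))
g=cv2.cvtColor(p["img"],cv2.COLOR_RGB2GRAY)
print(g[100,268:292],g[100,345:362]); print(g[205:235,300],g[205:235,340])
c=cv2.resize(p["img"][0:250,220:420],None,fx=3,fy=2.4,interpolation=0);cv2.imwrite("pics/w4c.png",c[:,:,::-1])
L=[];Rr=[];N=[]
for v in range(10,205,3):
    a=subedge(g[v],270,295);b=subedge(g[v],340,368)
    if a:L.append((a,v))
    if b:Rr.append((b,v))
for u in list(range(286,306,2))+list(range(330,350,2)):
    a=subedge(g[:,u],206,228)
    if a:N.append((u,a))
for n,E in(("L",L),("R",Rr),("N",N)):
    W=onplane(p,E,65)[:,:2]; vx,vy,x0,y0=cv2.fitLine(W.astype(np.float32),cv2.DIST_HUBER,0,.01,.01).ravel()
    res=(W-[x0,y0])@[-vy,vx]; print(n,len(E),"dir",np.degrees(np.arctan2(vy,vx)).round(2),"pt",x0.round(2),y0.round(2),"res",res.std().round(2))
E
```

```text
[232 232 232 232 233 231 232 229 210 156 113  97  89  82  84  81  83  83
  85  83  83  82  80  80] [104 101 101 102 102  99 100 111 130 154 188 221 228 231 230 230 232]
[ 84  86  87  84  89  92  97 104 108 114 127 167 208 226 230 229 229 229
 229 229 229 229 230 230 228 228 228 224 203 147] [100 105 102 102 104 106 110 107 110 112 139 186 221 230 231 230 229 229
 228 228 228 230 229 227 228 229 230 225 197 140]
L 65 dir -0.92 pt 536.43 215.12 res 0.08
R 65 dir -1.0 pt 537.71 162.85 res 0.09
N 20 dir 89.05 pt 463.32 189.48 res 0.05
```

View pics/w4c.png

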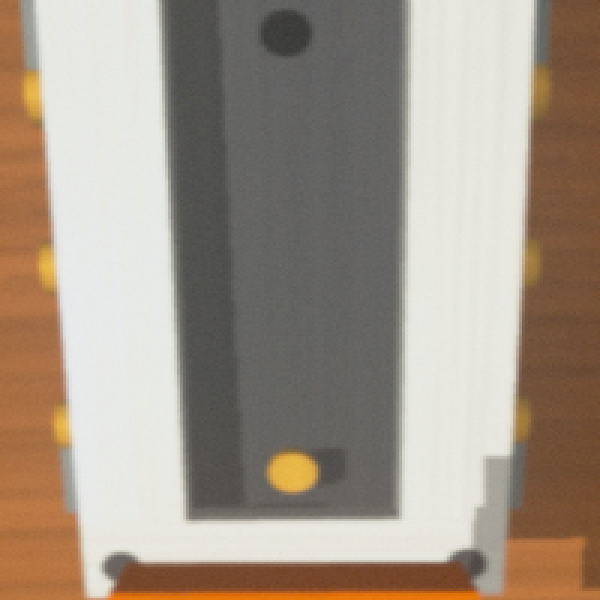

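Emit:
{"name": "play_rows", "arguments": {"motion": [[[0,0,-2.0,-0.57,0,0],[0,0,-3.0,0,0,0],[1.0,-0.1,-3.0,0,0,0],[2.0,-0.1,-3.0,0,0,0],[2.0,-0.1,-1.89,0,0,0],[2.0,0,0,0,0,0],[1.5,0,0,0,0,0],[0.66,0,0,0,0,0],[0,0,0,0,0,0],[0,0,0,0,0,0],[0,0,0,0,0,0]]]}}

```text
time: 11.92
tool_pos: [579.3, 191.7, 106.0]
orientation: [[0.002, -0.014, -1.0], [0.001, -1.0, 0.014], [-1.0, -0.001, -0.002]]
wrist_force: [-0.0, 0.1, -0.0]
opening: 48.4
```

Run:
```python
from h import *
p=snap("wrist","w5"); snap("scene","s5")
plan([578.3,188.7,96.5],268.95); print(ctrl.get_obs()["opening"],ctrl.get_obs()["wrist_force"])
s=pickle.load(open("s5.pkl","rb"));c=cv2.resize(s["img"][220:380,310:470],None,fx=4,fy=4);cv2.imwrite("pics/s5c.png",c[:580,:,::-1])
```

```text
from [579.2 191.8 106. ] psi -90.81 shift cm (tool xyz) [0.945 0.31  0.092] then turn [ 0.24 -0.14  0.07] t 12.0167 J [ 33.  26.   1.   0. -65.  56.]
48.48914749514352 [-0.3637683   0.25876047 -1.39664436]
```

View pics/w5.png

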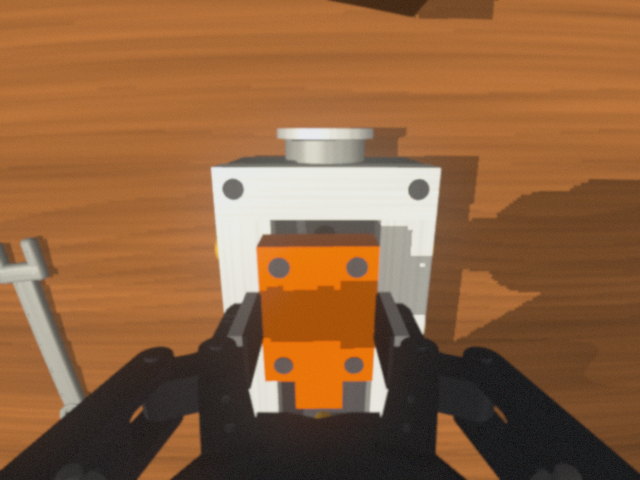

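View pics/s5c.png

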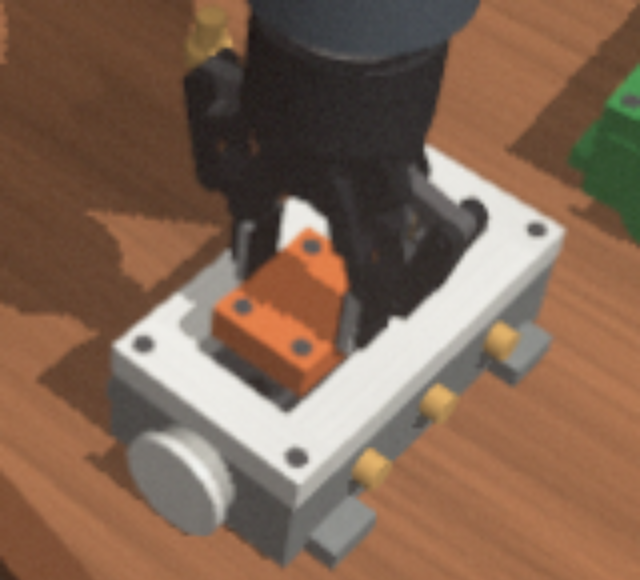

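```bash
cat >> h.py <<'E'
def lines(p,segs,z):
    g=cv2.cvtColor(p["img"],cv2.COLOR_RGB2GRAY)
    for n,axis,rng,i0,i1 in segs:
        E=[]
        for k in rng:
            a=subedge(g[k] if axis=="row" else g[:,k],i0,i1)
            if a: E.append((a,k) if axis=="row" else (k,a))
        W=onplane(p,E,z)[:,:2]; vx,vy,x0,y0=cv2.fitLine(W.astype(np.float32),cv2.DIST_HUBER,0,.01,.01).ravel()
        res=(W-[x0,y0])@[-vy,vx]; print(n,len(E),"dir",np.degrees(np.arctan2(vy,vx)).round(2),"pt",x0.round(2),y0.round(2),"res",res.std().round(2),"px",np.round(E[0],1),np.round(E[-1],1))
E
python3 - <<'E'
from h import *
p=pickle.load(open("w5.pkl","rb"))
lines(p,[("far","col",range(280,372,3),212,230),("L","row",range(224,234),262,280),("R","row",range(224,234),372,388)],65)
E
```

```text
far 31 dir 89.14 pt 613.92 192.41 res 0.01 px [280.  219.7] [370.  219.7]
L 10 dir -1.5 pt 609.87 214.17 res 0.05 px [270. 224.] [270.3 233. ]
R 4 dir 5.41 pt 610.47 161.28 res 0.03 px [380.2 224. ] [380.4 228. ]
```

Emit:
{"name": "play_rows", "arguments": {"motion": [[[0,0.15,0.05,0.24,0,0],[0,0.16,0.04,0,0,0],[0.3,0,0,0,0,0],[0.3,0,0,0,0,0],[0.2,0,0,0,0,0],[0,0,0,0,0,0],[0,0,0,0,0,0]]]}}

```text
time: 12.6
tool_pos: [577.6, 188.2, 96.0]
orientation: [[-0.001, -0.018, -1.0], [-0.0, -1.0, 0.018], [-1.0, 0.0, 0.001]]
wrist_force: [-0.2, 0.1, -1.6]
opening: 48.4
```

Run:
```python
from h import *
plan([578.3,188.7,88],268.95); print(ctrl.get_obs()["opening"],ctrl.get_obs()["wrist_force"])
```

```text
from [577.6 188.2  96. ] psi -91.05 shift cm (tool xyz) [ 0.804 -0.054 -0.071] then turn [ 0.    0.03 -0.02] t 12.6 J [ 33.  26.  -0.   0. -63.  56.]
48.40171804091245 [-0.21900246  0.0532885  -1.63930897]
```

Emit:
{"name": "play_rows", "arguments": {"motion": [[[0.1,-0.05,-0.06,0,0,0],[0.2,0,0,0,0,0],[0.2,0,0,0,0,0],[0.2,0,0,0,0,0],[0,0,0,0,0,0]]]}}

```text
time: 13.02
tool_pos: [578.0, 188.6, 88.8]
orientation: [[-0.001, -0.018, -1.0], [-0.0, -1.0, 0.018], [-1.0, 0.0, 0.001]]
wrist_force: [-0.4, -0.1, -1.8]
opening: 48.8
```

Run:
```python
from h import *
p=snap("wrist","w6")
plan([578.3,188.7,85],268.95); print(ctrl.get_obs()["opening"],ctrl.get_obs()["wrist_force"])
```

```text
from [578.1 188.6  89. ] psi -91.05 shift cm (tool xyz) [ 0.4   -0.005 -0.018] then turn [ 0.    0.03 -0.02] t 13.0667 J [ 33.  27.  -1.  -0. -63.  56.]
48.9508236840384 [-0.11918114 -0.38787916 -1.36739736]
```

View pics/w6.png

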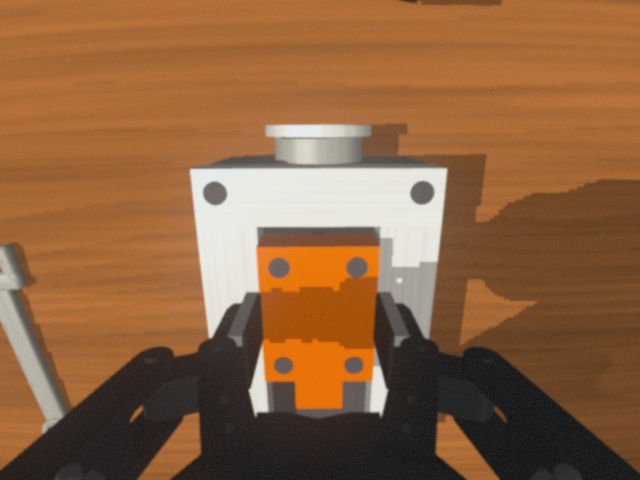

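Emit:
{"name": "play_rows", "arguments": {"motion": [[[0.1,0,0,0,0,0],[0.1,0,0,0,0,0],[0.1,0,0,0,0,0],[0.05,0,0,0,0,0],[0,0,0,0,0,0]]]}}

```text
time: 13.48
tool_pos: [578.2, 188.7, 85.7]
orientation: [[-0.0, -0.018, -1.0], [-0.0, -1.0, 0.018], [-1.0, 0.0, 0.0]]
wrist_force: [0.2, -0.1, -1.6]
opening: 48.1
```

Emit:
{"name": "play_rows", "arguments": {"motion": [[[0,0,0,0,0,0],[0,0,0,0,0,0],[0,0,0,0,0,0],[0,0,0,0,0,0],[-2,0,0,0,0,0],[-3,0,0,0,0,0],[0,0,0,0,0,0],[0,0,0,0,0,0]]], "fingers": 0.5}}

```text
time: 14.15
tool_pos: [579.6, 189.4, 138.3]
orientation: [[0.005, -0.018, -1.0], [0.002, -1.0, 0.018], [-1.0, -0.002, -0.004]]
wrist_force: [-0.2, 0.6, -0.4]
opening: 64.2
```

Run:
```python
from h import *
p=snap("wrist","w7")
plan([578.3,188.7,85],268.95); print(ctrl.get_obs()["opening"],ctrl.get_obs()["wrist_force"])
```

```text
from [578.6 189.  136.6] psi -91.05 shift cm (tool xyz) [5.164 0.037 0.036] then turn [-0.   -0.08  0.07] t 14.2 J [ 33.  24.   3.  -0. -69.  56.]
64.2767562720616 [-0.21438515  0.17053498 -0.23305436]
```

View pics/w7.png

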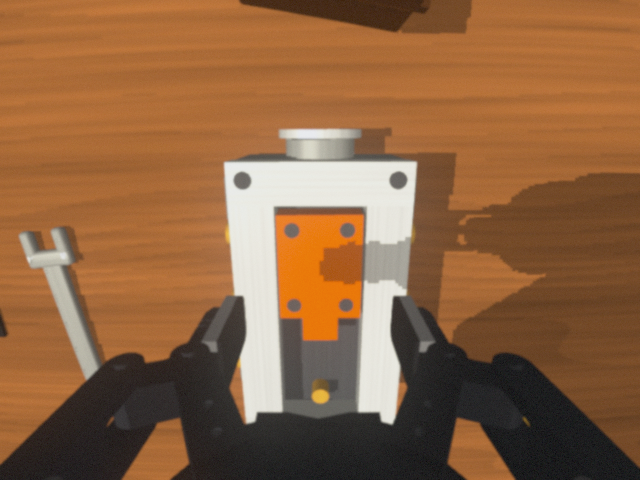

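Emit:
{"name": "play_rows", "arguments": {"motion": [[[0,0,2.0,0,0,0],[0,0,2.5,0,0,0],[0,0,2.0,0,0,0],[0,0,0.56,0,0,0],[0,0,0,0,0,0],[1.0,0,0,0,0,0],[2.0,0,0,0,0,0],[1.5,0,0,0,0,0],[0.5,0,0,0,0,0],[0.2,0,0,0,0,0],[0,0,0,0,0,0],[0,0,0,0,0,0]]], "fingers": -1}}

```text
time: 15.2
tool_pos: [508.5, 190.2, 84.4]
orientation: [[0.001, -0.018, -1.0], [0.0, -1.0, 0.018], [-1.0, -0.0, -0.001]]
wrist_force: [-0.3, -1.1, 0.3]
opening: 0.1
```

Run:
```python
from h import *
p=snap("wrist","w8")
plan([520,189.7,79],268.95); print(ctrl.get_obs()["opening"],ctrl.get_obs()["wrist_force"])
```

```text
from [508.5 190.3  84.6] psi -91.05 shift cm (tool xyz) [ 0.562  0.041 -1.147] then turn [ 0.   -0.08  0.04] t 15.25 J [ 37.  20. -12.   0. -58.  52.]
-0.06320537115647579 [-0.67919441  0.29566621  0.89949895]
```

View pics/w8.png

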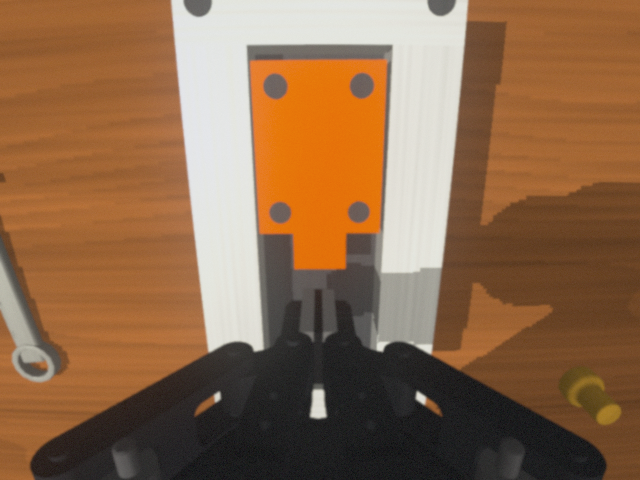

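Run:
```python
from h import *
p=pickle.load(open("w8.pkl","rb"))
lines(p,[("far","col",range(295,380,3),38,52)],65)
lines(p,[("far","col",range(256,380,3),54,70)],65)
lines(p,[("tip","col",range(298,342,3),258,280),("L","row",range(120,200,4),250,264),("R","row",range(120,200,4),378,389)],65)
m=topmask(p,"o",(230,40,410,285)); W=onplane(p,contour(m),65)[:,:2]; print(fitpoly(W,ORANGE,(578,188,179)))
```

```text
far 29 dir 88.87 pt 614.2 178.29 res 0.03 px [295.   44.4] [379.   44.4]
far 5 dir 88.85 pt 609.59 205.64 res 0.02 px [262.   59.5] [280.   59.4]
tip 1 dir 28.02 pt 526.55 181.55 res 0.0 px [337.  268.9] [337.  268.9]
L 20 dir -1.62 pt 577.13 214.68 res 0.08 px [251. 120.] [254.2 196. ]
R 20 dir -0.06 pt 573.1 161.99 res 0.11 px [387. 120.] [384.6 196. ]
(array([575.73693243, 188.22561105, 179.00168681,   0.74139676]), np.float64(0.2802642581973937))
```

Emit:
{"name": "play_rows", "arguments": {"motion": [[[0.25,0.04,0,0,0,0],[0.25,0,0,0,0,0],[0,0,-0.3,0,0,0],[0,0,-0.3,0,0,0],[0,0,-0.2,0,0,0],[0,0,-0.15,0,0,0],[0,0,-0.1,0,0,0],[0,0,0,0,0,0],[0,0,0,0,0,0]]]}}

```text
time: 16.0
tool_pos: [518.3, 189.4, 78.9]
orientation: [[0.0, -0.018, -1.0], [0.0, -1.0, 0.018], [-1.0, -0.0, -0.0]]
wrist_force: [0.2, -0.2, -0.3]
opening: -0.3
```

Emit:
{"name": "play_rows", "arguments": {"motion": [[[0,0,-0.05,0,0,0],[0,0,-0.05,0,0,0],[0,0,0,0,0,0]]]}}

```text
time: 16.25
tool_pos: [519.1, 189.4, 78.9]
orientation: [[-0.0, -0.018, -1.0], [-0.0, -1.0, 0.018], [-1.0, 0.0, 0.0]]
wrist_force: [-1.3, -0.0, 0.9]
opening: 0.2
```

Emit:
{"name": "play_rows", "arguments": {"motion": [[[0,0,-0.1,0,0,0],[0,0,-0.05,0,0,0],[0,0,0,0,0,0],[0,0,0,0,0,0]]]}}

```text
time: 16.58
tool_pos: [520.8, 189.4, 78.9]
orientation: [[0.0, -0.018, -1.0], [-0.0, -1.0, 0.018], [-1.0, 0.0, -0.0]]
wrist_force: [-0.9, -0.3, 0.1]
opening: -0.1
```

Run:
```python
from h import *
p=snap("wrist","w9")
g=ctrl.get_obs(); print(g["tool_pos"],g["wrist_force"])
```

```text
[520.83027885 189.42322896  78.91046577] [-0.69616487 -0.26566764  0.58516197]
```

View pics/w9.png

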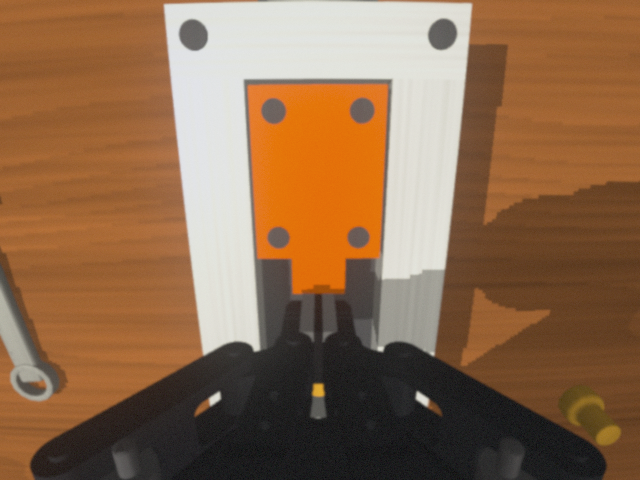

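Emit:
{"name": "play_rows", "arguments": {"motion": [[[0,0,-0.1,0,0,0],[0,0,0,0,0,0],[0,0,0,0,0,0]]]}}

```text
time: 16.88
tool_pos: [521.8, 189.4, 78.9]
orientation: [[0.0, -0.018, -1.0], [-0.0, -1.0, 0.018], [-1.0, 0.0, -0.0]]
wrist_force: [-0.7, 0.3, 0.6]
opening: 0.2
```

Emit:
{"name": "play_rows", "arguments": {"motion": [[[0,0,-0.05,0,0,0],[0,0,0,0,0,0],[0,0,0,0,0,0]]]}}

```text
time: 17.13
tool_pos: [522.2, 189.4, 78.9]
orientation: [[0.0, -0.018, -1.0], [-0.0, -1.0, 0.018], [-1.0, 0.0, -0.0]]
wrist_force: [-1.1, 0.4, 0.7]
opening: -0.3
```

Emit:
{"name": "play_rows", "arguments": {"motion": [[[0,0,-0.05,0,0,0],[0,0,0,0,0,0],[0,0,0,0,0,0]]]}}

```text
time: 17.38
tool_pos: [522.7, 189.3, 78.9]
orientation: [[0.0, -0.018, -1.0], [-0.0, -1.0, 0.018], [-1.0, 0.0, -0.0]]
wrist_force: [-1.0, -0.4, 1.3]
opening: -0.2
```

Emit:
{"name": "play_rows", "arguments": {"motion": [[[0,0,-0.05,0,0,0],[0,0,0,0,0,0],[0,0,0,0,0,0]]]}}

```text
time: 17.63
tool_pos: [522.8, 189.3, 78.8]
orientation: [[-0.001, -0.018, -1.0], [-0.0, -1.0, 0.018], [-1.0, 0.0, 0.001]]
wrist_force: [-4.0, 0.2, 1.3]
opening: 0.3
```

Emit:
{"name": "play_rows", "arguments": {"motion": [[[0,0,-0.05,0,0,0],[0,0,0,0,0,0],[0,0,0,0,0,0]]]}}

```text
time: 17.88
tool_pos: [522.9, 189.3, 78.8]
orientation: [[-0.002, -0.018, -1.0], [-0.0, -1.0, 0.018], [-1.0, 0.0, 0.002]]
wrist_force: [-5.2, 1.1, 4.3]
opening: -0.0
```

Emit:
{"name": "play_rows", "arguments": {"motion": [[[0,0,0.4,0,0,0],[-2.0,0,0.2,0,0,0],[-1.0,0,0,0,0,0],[0,0,-2.0,0,0,0],[0,0,-2.5,0,0,0],[0,0,-1.3,0,0,0],[1.0,0,0,0,0,0],[0.8,0,0,0,0,0],[0,0,0,0,0,0],[0,0,0,0,0,0]]]}}

```text
time: 18.72
tool_pos: [574.5, 188.1, 90.0]
orientation: [[-0.002, -0.018, -1.0], [-0.001, -1.0, 0.018], [-1.0, 0.001, 0.002]]
wrist_force: [-0.5, 0.1, 0.5]
opening: 0.3
```

Run:
```python
from h import *
p=snap("wrist","w10");g=ctrl.get_obs(); print(g["tool_pos"],g["wrist_force"])
```

```text
[575.00810745 188.34354258  90.72613083] [-0.51277979 -0.54690881  0.82132051]
```

View pics/w10.png

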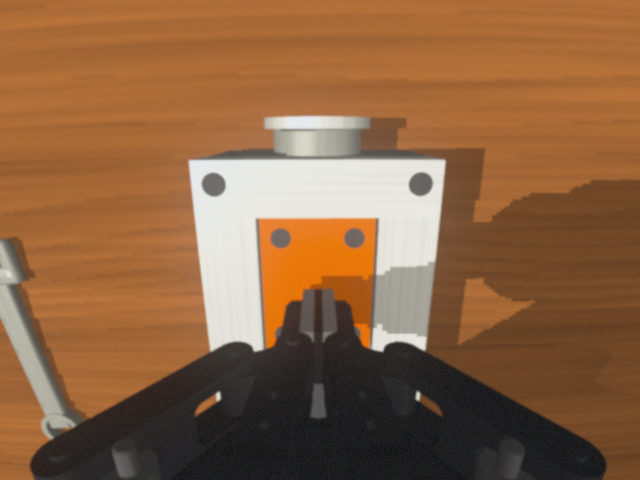

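Orange is flush against the far wall. Now I'll press down on it.

Emit:
{"name": "play_rows", "arguments": {"motion": [[[0.15,0,0,0,0,0],[0.15,0,0,0,0,0],[0.1,0,0,0,0,0],[0,0,0,0,0,0],[0,0,0,0,0,0]]]}}

```text
time: 19.18
tool_pos: [575.7, 188.5, 87.2]
orientation: [[0.0, -0.018, -1.0], [0.0, -1.0, 0.018], [-1.0, -0.0, -0.0]]
wrist_force: [-0.7, 0.9, 1.3]
opening: -0.1
```

Emit:
{"name": "play_rows", "arguments": {"motion": [[[0.1,0,0,0,0,0],[0,0,0,0,0,0],[0,0,0,0,0,0],[0,0,0,0,0,0]]]}}

```text
time: 19.52
tool_pos: [575.7, 188.5, 87.1]
orientation: [[0.001, -0.018, -1.0], [0.0, -1.0, 0.018], [-1.0, -0.0, -0.001]]
wrist_force: [-4.0, -0.1, 8.1]
opening: -0.1
```

Emit:
{"name": "play_rows", "arguments": {"motion": [[[-2.0,0,0,0,0,0],[-3.0,0,0,0,0,0],[-1.3,2.5,0,0,0,0],[0,3.9,0.05,0,0,0],[0,3.9,0.05,0,0,0],[0,3.9,0.05,0,0,0],[0,3.9,0.05,0,0,0],[0,3.9,0.05,0,0,0],[0,3.9,0,0,0,0],[0,3.9,0,0,0,0],[0,1.8,0,0,0,0],[0,0,0,6.97,0,0],[0,0,0,6.97,0,0],[0,0,0,6.97,0,0],[0,0,0,6.97,0,0],[0,0,0,6.97,0,0],[0,0,0,6.97,0,0],[0,0,0,6.97,0,0],[0,0,0,6.97,0,0],[0,0,0,6.97,0,0]]], "fingers": 0.5}}

```text
time: 21.18
tool_pos: [567.4, -127.5, 148.8]
orientation: [[-0.0, -0.9, -0.436], [0.0, -0.436, 0.9], [-1.0, 0.0, 0.0]]
wrist_force: [-0.9, 0.3, 0.3]
opening: 64.1
```

Emit:
{"name": "play_rows", "arguments": {"motion": [[[0,0,0,6.97,0,0],[0,0,0,6.97,0,0],[0,0,0,6.97,0,0],[0,0,0,6.97,0,0],[0,0,0,6.97,0,0],[0,0,0,6.97,0,0],[0,0,0,6.97,0,0],[0,0,0,0,0,0],[0,0,0,0,0,0]]]}}

```text
time: 21.93
tool_pos: [567.4, -127.5, 148.8]
orientation: [[-0.0, -0.925, 0.38], [0.0, 0.38, 0.925], [-1.0, 0.0, 0.0]]
wrist_force: [0.3, -0.9, -0.2]
opening: 63.9
```

Run:
```python
from h import *
p=snap("wrist","w11")
m=topmask(p,"b",(220,130,420,330)); W=onplane(p,contour(m),18)[:,:2]
for s in((567,-127,67),(568,-125,69)):print("blue",fitpoly(W,BLUE,s))
cv2.imwrite("pics/w11m.png",m)
plan([567,-127,150],157.5)
hsv=cv2.cvtColor(p["img"],cv2.COLOR_RGB2HSV); print(hsv[180:300:8,318])
```

```text
blue (array([ 567.39557287, -127.67218641,   67.51385541,    1.45939734]), np.float64(0.4440979373068662))
blue (array([ 567.39557395, -127.67218352,   67.51385482,    1.45939697]), np.float64(0.44409775508864874))
from [ 567.4 -127.5  148.8] psi 157.65 shift cm (tool xyz) [-0.119  0.057  0.032] then turn [ 0.15 -0.   -0.  ] t 21.9833 J [  3.  21.  -0.  -0. -69. -25.]
[[ 13 167 182]
 [ 13 165 173]
 [ 10 139 125]
 [168  55  93]
 [108 162 181]
 [108 161 181]
 [108 163 185]
 [108 158 187]
 [108 160 187]
 [108 159 188]
 [108 160 185]
 [109 154 190]
 [ 26  32 175]
 [ 28 244 240]
 [ 13 159 194]]
```

View pics/w11.png

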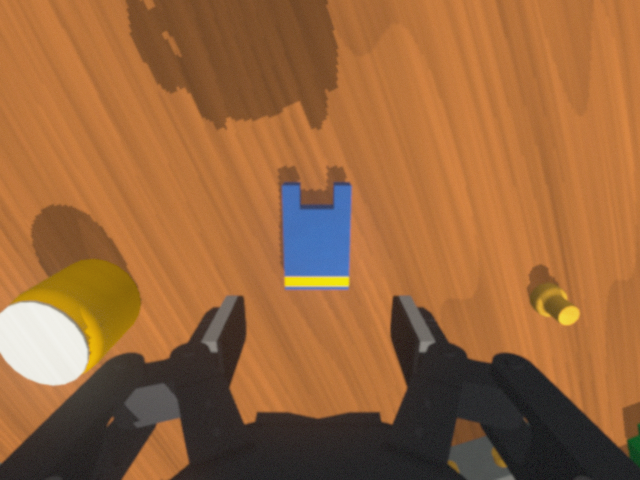

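View pics/w11m.png

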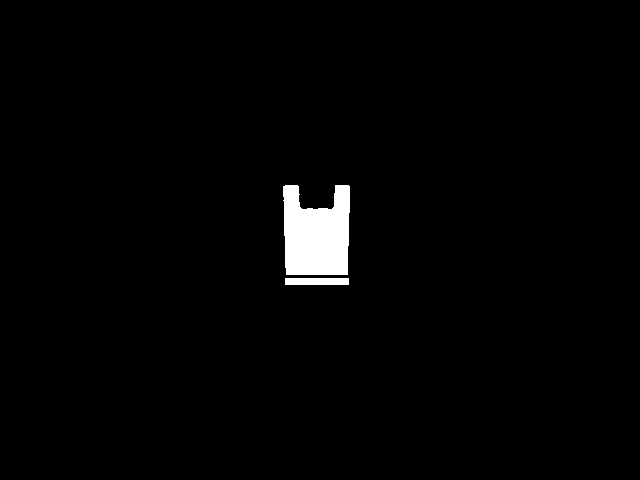

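Run:
```python
from h import *
p=pickle.load(open("w11.pkl","rb"))
hsv=cv2.cvtColor(p["img"],cv2.COLOR_RGB2HSV)
print(hsv[180:190,290],hsv[284:293,318])
m=cv2.inRange(hsv,(95,100,140),(125,255,255))|cv2.inRange(hsv,(21,205,150),(38,255,255))
k=np.zeros_like(m);k[130:330,260:380]=1;m*=k
m=cv2.morphologyEx(m,cv2.MORPH_CLOSE,np.ones((9,1)))
c=contour(m);print(c.min(0),c.max(0)); W=onplane(p,c,18)[:,:2]
q,r=fitpoly(W,BLUE,(567,-127,67));print(q,r)
# held against the mask (0.5px offset)
P=depthpts(p,m>0);print("ztop",np.median(P[:,2]))
plan([q[0],q[1],30.5],q[2]+90)
o=ctrl.get_obs();print((o["orientation"].T@(np.r_[q[:2],18]-o["tool_pos"])).round(2))
```

```text
[[ 11 137 127]
 [  9 101 111]
 [156  47  86]
 [117  72  96]
 [113 110 114]
 [110 140 142]
 [109 146 162]
 [109 154 176]
 [109 154 181]
 [109 150 179]] [[ 28 244 240]
 [ 27 163 230]
 [ 24  69 192]
 [112  68 173]
 [114 100 178]
 [144  55 152]
 [  6  98 177]
 [ 12 157 188]
 [ 13 159 194]]
[283 185] [350 288]
[ 568.02869915 -126.16593058   67.40398759    0.80201502] 0.2568542319592344
ztop 18.781768456237735
from [ 567.4 -127.5  148.8] psi 157.65 shift cm (tool xyz) [ 1.1831e+01 -7.0000e-03  1.4900e-01] then turn [ 0.25 -0.   -0.  ] t 21.9833 J [  3.  21.  -0.  -0. -69. -25.]
[ 1.3081e+02 -8.0000e-02  1.4900e+00]
```

Emit:
{"name": "play_rows", "arguments": {"motion": [[[1.0,0,0.15,0.25,0,0],[1.5,0,0,0,0,0],[1.5,0,0,0,0,0],[1.5,0,0,0,0,0],[1.5,0,0,0,0,0],[1.5,0,0,0,0,0],[1.5,0,0,0,0,0],[1.0,0,0,0,0,0],[0.6,0,0,0,0,0],[0.2,0,0,0,0,0],[0,0,0,0,0,0],[0,0,0,0,0,0],[0,0,0,0,0,0]]]}}

```text
time: 23.07
tool_pos: [568.7, -126.2, 31.8]
orientation: [[0.002, -0.922, 0.387], [-0.0, 0.387, 0.922], [-1.0, -0.002, 0.001]]
wrist_force: [-1.2, 0.4, 0.4]
opening: 64.2
```

Run:
```python
from h import *
p=snap("wrist","w12")
plan([568.03,-126.17,30.8],157.4); print(ctrl.get_obs()["wrist_force"])
```

```text
from [ 568.6 -126.1   31.8] psi 157.2 shift cm (tool xyz) [ 0.095  0.053 -0.025] then turn [-0.2   0.03  0.09] t 23.1167 J [  3.  27.  -9.   0. -53. -26.]
[0.62815458 0.59369999 0.37776348]
```

View pics/w12.png

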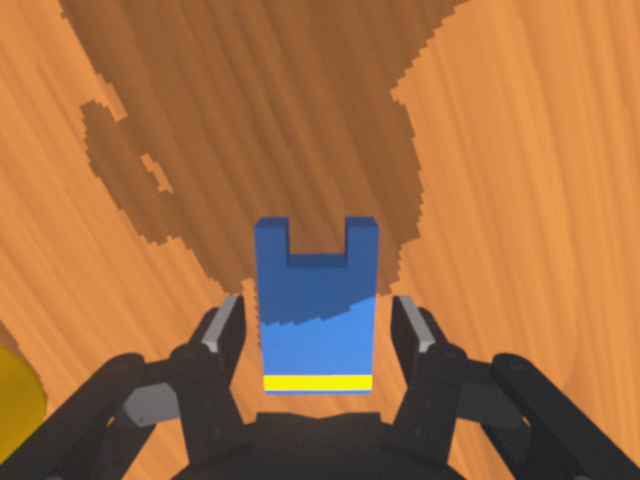

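Emit:
{"name": "play_rows", "arguments": {"motion": [[[0.09,0,0,0,0,0],[0,0,0,0,0,0],[0,0,0,0,0,0],[0,0,0,0,0,0],[0,0,0,0,0,0],[0,0,0,0,0,0],[0,0,0,0,0,0]]], "fingers": -0.5, "grip_force": 40}}

```text
time: 23.7
tool_pos: [568.6, -126.2, 30.9]
orientation: [[0.002, -0.922, 0.387], [-0.0, 0.387, 0.922], [-1.0, -0.002, 0.0]]
wrist_force: [-0.4, -0.2, 5.9]
opening: 48.6
```

Run:
```python
from h import *
p=snap("wrist","w13")
plan([530,165,197],268.95); o=ctrl.get_obs();print(o["wrist_force"],o["opening"])
R=o["orientation"];print((R.T@(np.array([568.03,-126.17,18])-o["tool_pos"])).round(2))
```

```text
from [ 568.6 -126.2   30.9] psi 157.2 shift cm (tool xyz) [-16.628  14.815  25.353] then turn [-1.1175e+02 -7.0000e-02  8.0000e-02] t 23.75 J [  3.  27.  -9.   0. -53. -26.]
[-1.78383534  0.67776417  5.41006388] 48.340941073031246
[12.86  0.54 -0.21]
```

View pics/w13.png

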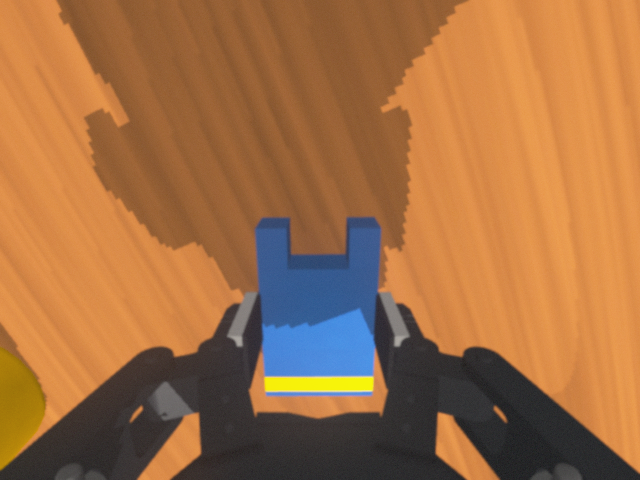

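Run:
```python
from h import *
for n,T,R,zp in (("w3",[533.9,-312.0,31.2],103.97,18),("w13",[568.6,-126.2,30.9],157.2,18)):
    p=pickle.load(open(n+".pkl","rb"));g=cv2.cvtColor(p["img"],cv2.COLOR_RGB2GRAY)
    Rt=rot_down(R)
    for u in (300,318,338) if n=="w3" else (270,300,318,335,368):
        col=g[200:412,u].astype(int);d=np.diff(col);k=np.argsort(-abs(d))[:10]
        out=[]
        for i in sorted(k):
            X=onplane(p,[(u,200+i+0.5)],zp)[0];out.append((200+i,int(d[i]),(Rt.T@(X-T)).round(1)[2]))
        print(n,u,out)
c=pickle.load(open("w13.pkl","rb"))["img"][205:415,240:400];cv2.imwrite("pics/w13c.png",cv2.resize(c,None,fx=2.8,fy=2.8)[:,:,::-1])
```

```text
w3 300 [(np.int64(227), -9, np.float64(-41.1)), (np.int64(228), -17, np.float64(-40.7)), (np.int64(229), -8, np.float64(-40.3)), (np.int64(244), 12, np.float64(-34.0)), (np.int64(245), 24, np.float64(-33.6)), (np.int64(246), 16, np.float64(-33.2)), (np.int64(255), -12, np.float64(-29.3)), (np.int64(256), -12, np.float64(-28.8)), (np.int64(327), 10, np.float64(4.4)), (np.int64(328), 14, np.float64(4.9))]
w3 318 [(np.int64(227), -14, np.float64(-41.1)), (np.int64(228), -12, np.float64(-40.7)), (np.int64(244), 10, np.float64(-34.0)), (np.int64(245), 23, np.float64(-33.6)), (np.int64(246), 19, np.float64(-33.2)), (np.int64(254), -8, np.float64(-29.7)), (np.int64(255), -15, np.float64(-29.3)), (np.int64(256), -9, np.float64(-28.8)), (np.int64(327), 12, np.float64(4.4)), (np.int64(328), 11, np.float64(4.9))]
w3 338 [(np.int64(224), -13, np.float64(-42.4)), (np.int64(225), -11, np.float64(-42.0)), (np.int64(226), -8, np.float64(-41.6)), (np.int64(244), 16, np.float64(-34.0)), (np.int64(245), 22, np.float64(-33.6)), (np.int64(246), 14, np.float64(-33.2)), (np.int64(259), -12, np.float64(-27.
[... 1437 characters left out ...]
p.float64(-0.0)), (np.int64(374), 16, np.float64(29.9)), (np.int64(375), 35, np.float64(30.5)), (np.int64(376), 34, np.float64(31.1)), (np.int64(390), -14, np.float64(39.1)), (np.int64(391), -48, np.float64(39.7)), (np.int64(392), -25, np.float64(40.3)), (np.int64(394), 11, np.float64(41.5))]
w13 368 [(np.int64(216), -13, np.float64(-45.0)), (np.int64(217), -11, np.float64(-44.6)), (np.int64(374), 14, np.float64(30.0)), (np.int64(375), 41, np.float64(30.6)), (np.int64(376), 30, np.float64(31.1)), (np.int64(390), -28, np.float64(39.2)), (np.int64(391), -52, np.float64(39.8)), (np.int64(392), -13, np.float64(40.4)), (np.int64(394), 12, np.float64(41.6)), (np.int64(410), -17, np.float64(51.2))]
```

View pics/w13c.png

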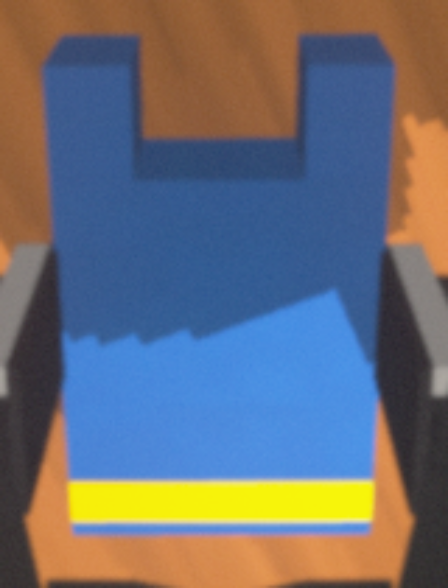

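Run:
```python
from h import *
p=pickle.load(open("w6.pkl","rb"));lines(p,[("far w6","col",range(262,376,4),220,234)],65);lines(p,[("plate w6","col",[300,310,318,326,336],240,252)],75.8)
p=pickle.load(open("w7.pkl","rb"));lines(p,[("far w7","col",range(280,362,4),203,211)],65);lines(p,[("plate w7","col",range(280,362,4),211,220)],65)
p=pickle.load(open("w10.pkl","rb"));lines(p,[("far w10","col",range(262,376,4),212,224)],65)
p=pickle.load(open("w13.pkl","rb"))
T=np.array([568.6,-126.2,30.9]);Rt=rot_down(157.2)
for r in (228.3,268.9,395.2): print(r,(Rt.T@(onplane(p,[(318,r)],18)[0]-T)).round(2))
p=pickle.load(open("w3.pkl","rb"));T=np.array([533.9,-312.0,31.2]);Rt=rot_down(103.97)
g=cv2.cvtColor(p["img"],cv2.COLOR_RGB2GRAY);print(g[402:414,318],[ (Rt.T@(onplane(p,[(318,r)],18)[0]-T)).round(2)[2] for r in (407,408,409,410,381.5)])
```

```text
far w6 29 dir 89.04 pt 613.89 188.86 res 0.04 px [262.  226.7] [374.  226.6]Traceback (most recent call last):
  File "<stdin>", line 2, in <module>
  File "h.py", line 82, in lines
    W=onplane(p,E,z)[:,:2]; vx,vy,x0,y0=cv2.fitLine(W.astype(np.float32),cv2.DIST_HUBER,0,.01,.01).ravel()
      ~~~~~~~^^^^^^^
  File "h.py", line 9, in onplane
    s=norm(p,uv); R=np.array(p["R"]);t=np.array(p["t"])
  File "h.py", line 4, in norm
    uv=np.atleast_2d(np.asarray(uv,float)); K=p["mtx"]; d=(uv-[K[0][2],K[1][2]])/[K[0][0],K[1][1]]
                                                           ~~^~~~~~~~~~~~~~~~~~
ValueError: operands could not be broadcast together with shapes (1,0) (2,)
```

```bash
sed -i 's/d\[k\]<25/d[k]<10/' h.py
python3 - <<'E'
from h import *
p=pickle.load(open("w6.pkl","rb"));lines(p,[("plate w6","col",[300,310,318,326,336],240,252)],75.8)
p=pickle.load(open("w7.pkl","rb"));lines(p,[("far w7","col",range(280,362,4),203,210),("plate w7","col",range(280,362,4),210,220)],65)
p=pickle.load(open("w10.pkl","rb"));lines(p,[("far w10","col",range(262,376,4),212,224)],65)
p=pickle.load(open("w13.pkl","rb"))
T=np.array([568.6,-126.2,30.9]);Rt=rot_down(157.2)
for r in (228.3,268.9,395.2): print(r,(Rt.T@(onplane(p,[(318,r)],18)[0]-T)).round(2))
p=pickle.load(open("w3.pkl","rb"));T=np.array([533.9,-312.0,31.2]);Rt=rot_down(103.97)
g=cv2.cvtColor(p["img"],cv2.COLOR_RGB2GRAY);print(g[402:414,318],[ (Rt.T@(onplane(p,[(318,r)],18)[0]-T)).round(2)[2] for r in (407,408,409,410,381.5)])
E
```

```text
plate w6 5 dir 89.49 pt 608.78 187.93 res 0.06 px [300.  246.1] [336.  245.7]
far w7 21 dir 88.77 pt 613.8 186.53 res 0.05 px [280. 206.] [360.  206.3]
plate w7 21 dir 89.35 pt 609.15 192.98 res 0.09 px [280.  214.6] [360.  214.1]
far w10 29 dir 89.16 pt 613.97 188.26 res 0.04 px [262.  218.2] [374.  217.8]
228.3 [ 12.9    1.21 -40.16]
268.9 [ 12.9    1.2  -22.76]
395.2 [12.9   1.17 41.88]
[156 155 155 159 157 154 153 149 147 145 144 144] [np.float64(48.55), np.float64(49.16), np.float64(49.78), np.float64(50.4), np.float64(33.43)]
```

Run:
```python
from h import *
for n,T,psi in (("w1",[543,-306.9,149.8],106.27),("w3",[533.9,-312.0,31.2],103.97),("w4",[449.4,190.2,195.6],-91.62),("w5",[579.2,191.8,106],-90.81),("w6",[578.1,188.6,89.0],-91.05),("w11",[567.4,-127.5,148.8],157.65),("w13",[568.6,-126.2,30.9],157.2)):
    p=pickle.load(open(n+".pkl","rb"));R=np.array(p["R"]);C=-R.T@np.array(p["t"]);print(n,(rot_down(psi).T@(C-np.array(T))).round(2),(rot_down(psi).T@R.T)[:,2].round(4))
```

```text
w1 [-121.24    0.19  -79.22] [9.527e-01 3.000e-04 3.040e-01]
w3 [-121.14    0.39  -79.4 ] [ 0.9522 -0.0013  0.3056]
w4 [-1.2113e+02  7.0000e-02 -7.6790e+01] [9.52e-01 1.00e-04 3.06e-01]
w5 [-121.46    0.31  -76.56] [ 0.9531 -0.0014  0.3027]
w6 [-1.2096e+02  6.0000e-02 -7.6730e+01] [ 0.9521 -0.      0.3059]
w11 [-121.31    1.1   -78.56] [9.525e-01 4.000e-04 3.045e-01]
w13 [-121.24    1.3   -78.56] [ 0.9524 -0.0011  0.3048]
```

Run:
```python
from h import *
p=pickle.load(open("w11.pkl","rb"))
T=np.array([567.4,-127.5,148.8]);Rt=rot_down(157.65);b=np.array([1.23,.08,0])
for c in (292,318,342):
    pr=p["img"][:,c].astype(int)
    print(c,"top",[tuple(x) for x in pr[180:190]], "end",[tuple(x) for x in pr[284:293]])
print("notch",[tuple(x) for x in p["img"][198:216,318].astype(int)])
for r in (183,184,185,186,206,207,208,209,210,288,289,290,291): print(r,(Rt.T@(onplane(p,[(318,r)],18)[0]+b-T)).round(2)[2])
```

```text
292 top [(np.int64(118), np.int64(77), np.int64(50)), (np.int64(106), np.int64(75), np.int64(67)), (np.int64(84), np.int64(70), np.int64(85)), (np.int64(67), np.int64(70), np.int64(94)), (np.int64(61), np.int64(73), np.int64(112)), (np.int64(67), np.int64(90), np.int64(144)), (np.int64(70), np.int64(104), np.int64(167)), (np.int64(69), np.int64(109), np.int64(176)), (np.int64(71), np.int64(112), np.int64(179)), (np.int64(73), np.int64(113), np.int64(179))] end [(np.int64(240), np.int64(221), np.int64(10)), (np.int64(230), np.int64(209), np.int64(80)), (np.int64(194), np.int64(178), np.int64(137)), (np.int64(131), np.int64(139), np.int64(172)), (np.int64(105), np.int64(118), np.int64(173)), (np.int64(133), np.int64(114), np.int64(146)), (np.int64(163), np.int64(112), np.int64(103)), (np.int64(173), np.int64(109), np.int64(69)), (np.int64(174), np.int64(111), np.int64(65))]
318 top [(np.int64(182), np.int64(115), np.int64(63)), (np.int64(181), np.int64(113), np.int64(59)), (np.int64(184), np.int64(118), np.int64(64)), (np.int64(184), np.int64(115), np.int64(65)), (np.int64(187), np.int
[... 1819 characters left out ...]
(79), np.int64(66)), (np.int64(93), np.int64(73), np.int64(81)), (np.int64(73), np.int64(71), np.int64(97)), (np.int64(59), np.int64(69), np.int64(98)), (np.int64(58), np.int64(67), np.int64(103)), (np.int64(56), np.int64(77), np.int64(118)), (np.int64(63), np.int64(91), np.int64(146)), (np.int64(63), np.int64(104), np.int64(170)), (np.int64(69), np.int64(113), np.int64(181)), (np.int64(66), np.int64(112), np.int64(181)), (np.int64(66), np.int64(109), np.int64(180)), (np.int64(68), np.int64(113), np.int64(182)), (np.int64(71), np.int64(113), np.int64(184))]
183 -39.74
184 -39.02
185 -38.3
186 -37.58
206 -22.9
207 -22.15
208 -21.41
209 -20.66
210 -19.91
288 43.04
289 43.91
290 44.78
291 45.65
```

Emit:
{"name": "play_rows", "arguments": {"motion": [[[-2.0,0,0,0,0,0],[-3.0,0,0,0,0,0],[-3.0,0,0,0,0,0],[-1.9,1.115,1.675,0,0,0],[0,2.229,3.35,0,0,0],[0,2.229,3.35,0,0,0],[0,2.229,3.35,0,0,0],[0,2.229,3.35,0,0,0],[0,2.229,3.35,0,0,0],[0,2.229,3.35,0,0,0],[0,2.229,3.35,0,0,0],[0,1.115,1.675,0,0,0],[0,0,0,-6.98,0,0],[0,0,0,-6.98,0,0],[0,0,0,-6.98,0,0],[0,0,0,-6.98,0,0],[0,0,0,-6.98,0,0],[0,0,0,-6.98,0,0],[0,0,0,-6.98,0,0],[0,0,0,-6.98,0,0]]]}}

```text
time: 25.42
tool_pos: [506.9, 189.8, 128.1]
orientation: [[-0.002, -0.835, -0.55], [-0.001, -0.55, 0.835], [-1.0, 0.002, 0.001]]
wrist_force: [0.1, -0.2, -1.2]
opening: 49.0
```

Emit:
{"name": "play_rows", "arguments": {"motion": [[[0,0,0,-6.98,0,0],[0,0,0,-6.98,0,0],[0,0,0,-6.98,0,0],[0,0,0,-6.98,0,0],[0,0,0,-6.98,0,0],[0,0,0,-6.98,0,0],[0,0,0,-6.98,0,0],[0,0,0,-6.98,0,0],[0,0,0,0,0,0],[0,0,0,0,0,0]]]}}

```text
time: 26.25
tool_pos: [507.1, 189.9, 128.3]
orientation: [[-0.001, -0.024, -1.0], [-0.0, -1.0, 0.024], [-1.0, 0.0, 0.001]]
wrist_force: [-0.8, -0.4, -2.1]
opening: 48.9
```

Run:
```python
from h import *
p=snap("wrist","w14")
plan([508,189.95,101],268.9); o=ctrl.get_obs();print(o["wrist_force"],o["opening"])
```

```text
from [507.2 189.9 128.5] psi -91.37 shift cm (tool xyz) [ 2.746 -0.006 -0.082] then turn [-0.27  0.06 -0.02] t 26.3 J [ 37.  18.  -8.  -0. -64.  52.]
[-0.52453543 -0.76426631 -1.69364338] 48.4324439249454
```

View pics/w14.png

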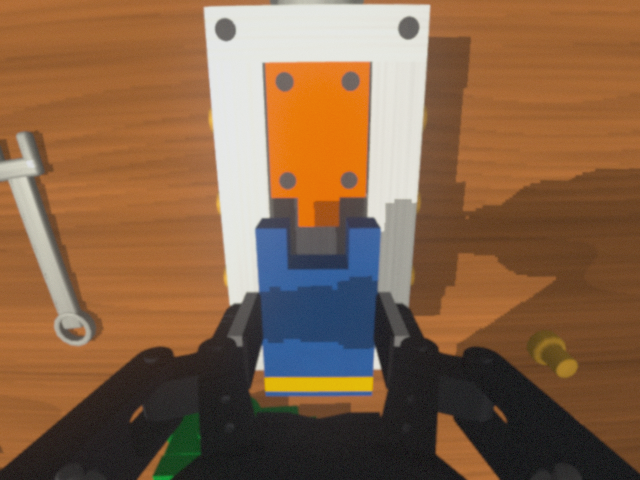

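Emit:
{"name": "play_rows", "arguments": {"motion": [[[0.7,0,-0.08,-0.27,0,0],[0.9,0,0,0,0,0],[0.7,0,0,0,0,0],[0.4,0,0,0,0,0],[0,0,0,0,0,0],[0,0,0,0,0,0]]]}}

```text
time: 26.8
tool_pos: [508.2, 189.9, 101.6]
orientation: [[-0.001, -0.015, -1.0], [-0.001, -1.0, 0.015], [-1.0, 0.001, 0.001]]
wrist_force: [0.4, -0.8, -2.6]
opening: 48.5
```

Run:
```python
from h import *
p=snap("wrist","w15")
plan([508,189.95,92],268.9); o=ctrl.get_obs();print(o["wrist_force"],o["opening"])
g=pickle.load(open("w14.pkl","rb"))
m=topmask(g,"o",(240,50,400,235)); W=onplane(g,contour(m),65)[:,:2]; q=fitpoly(W,ORANGE,(581,188,179));print("orange",q)
```

```text
from [508.5 190.1 102. ] psi -90.87 shift cm (tool xyz) [1.002 0.013 0.052] then turn [ 0.23 -0.01 -0.01] t 26.85 J [ 37.  19. -10.   0. -60.  52.]
[-0.28493261  0.27167018 -1.6930643 ] 48.357706745089466
orange (array([580.62789964, 187.90942301, 178.67109566,   1.13796469]), np.float64(0.32082690598867236))
```

View pics/w15.png

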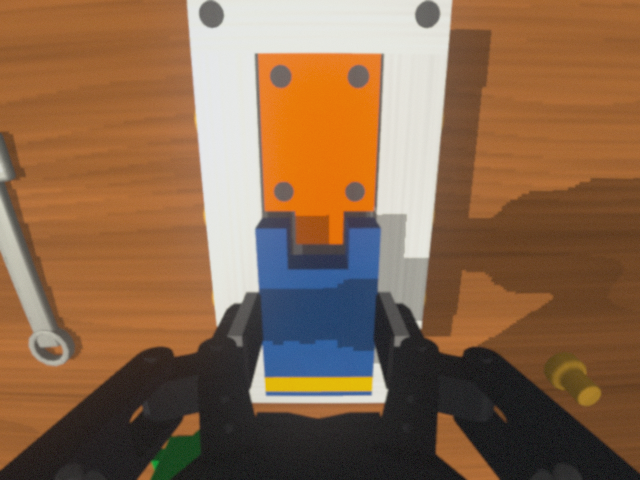

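Emit:
{"name": "play_rows", "arguments": {"motion": [[[0.2,0,0.04,0.2,0,0],[0.2,0,0,0,0,0],[0.2,0,0,0,0,0],[0.15,0,0,0,0,0],[0.1,0,0,0,0,0],[0,0,0,0,0,0],[0,0,0,0,0,0]]]}}

```text
time: 27.43
tool_pos: [508.0, 190.0, 93.5]
orientation: [[-0.0, -0.019, -1.0], [-0.0, -1.0, 0.019], [-1.0, 0.0, 0.0]]
wrist_force: [-1.1, -0.4, -1.4]
opening: 48.4
```

Run:
```python
from h import *
p=snap("wrist","w16")
plan([508,189.95,86],268.9); o=ctrl.get_obs();print(o["wrist_force"],o["opening"])
```

```text
from [508.  190.1  93.5] psi -91.07 shift cm (tool xyz) [0.753 0.011 0.002] then turn [ 0.03 -0.01  0.  ] t 27.4833 J [ 37.  20. -11.   0. -59.  52.]
[ 0.36815124  0.00538698 -1.35224505] 48.47114306262979
```

View pics/w16.png

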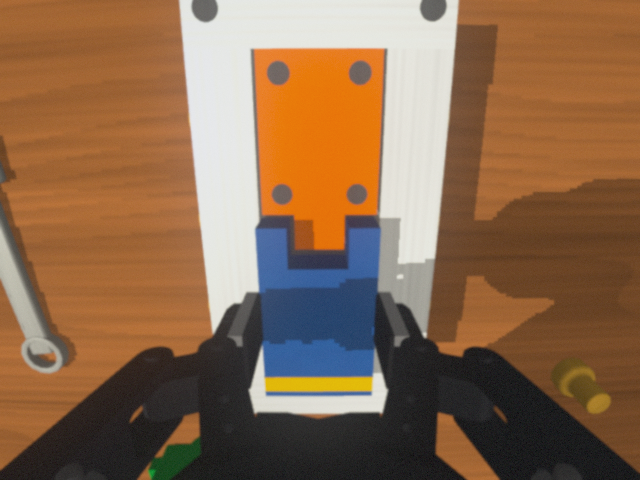

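Emit:
{"name": "play_rows", "arguments": {"motion": [[[0.15,0,0,0,0,0],[0.15,0,0,0,0,0],[0.15,0,0,0,0,0],[0.15,0,0,0,0,0],[0.1,0,0,0,0,0],[0,0,0,0,0,0],[0,0,0,0,0,0]]]}}

```text
time: 28.07
tool_pos: [507.9, 190.0, 86.4]
orientation: [[-0.0, -0.019, -1.0], [-0.0, -1.0, 0.019], [-1.0, 0.0, 0.0]]
wrist_force: [0.8, -0.1, -1.8]
opening: 48.5
```

Free entry and no contact force. Now I'll release.

Emit:
{"name": "play_rows", "arguments": {"motion": [[[0.05,0,0,0,0,0],[0,0,0,0,0,0],[0,0,0,0,0,0],[0,0,0,0,0,0],[0,0,0,0,0,0],[-2,0,0,0,0,0],[-3,0,0,0,0,0],[0,0,0,0,0,0],[0,0,0,0,0,0]]], "fingers": 0.5}}

```text
time: 28.82
tool_pos: [509.1, 190.7, 138.0]
orientation: [[0.004, -0.018, -1.0], [0.002, -1.0, 0.018], [-1.0, -0.003, -0.004]]
wrist_force: [0.0, -0.3, -1.8]
opening: 63.6
```

Run:
```python
from h import *
p=snap("wrist","w17")
plan([508,189.95,86],268.9); o=ctrl.get_obs();print(o["wrist_force"],o["opening"])
```

```text
from [508.2 190.3 136.5] psi -91.08 shift cm (tool xyz) [5.05  0.041 0.021] then turn [ 0.02 -0.06  0.07] t 28.8667 J [ 37.  17.  -7.  -0. -65.  52.]
[0.48184576 0.9132598  0.77678748] 63.6377614341143
```

View pics/w17.png

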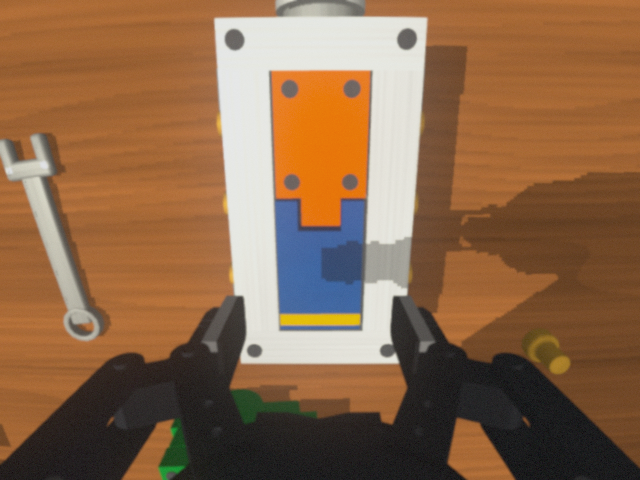

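It dropped in around the tongue. Next I'll close the fingers and press it home.

Emit:
{"name": "play_rows", "arguments": {"motion": [[[0,0,0,0,0,0],[0,0,0.1,0,0,0],[0,0,0,0,0,0],[0,0,0,0,0,0],[0,0,0,0,0,0],[0.8,0,0,0,0,0],[1.5,0,0,0,0,0],[1.5,0,0,0,0,0],[0.7,0,0,0,0,0],[0.25,0,0,0,0,0],[0,0,0,0,0,0],[0,0,0,0,0,0],[0,0,0,0,0,0]]], "fingers": -1}}

```text
time: 29.95
tool_pos: [507.4, 190.3, 89.0]
orientation: [[0.001, -0.019, -1.0], [0.001, -1.0, 0.019], [-1.0, -0.001, -0.001]]
wrist_force: [0.1, -0.2, 0.5]
opening: -0.2
```

Emit:
{"name": "play_rows", "arguments": {"motion": [[[0.1,0,0,0,0,0],[0.1,0,0,0,0,0],[0,0,0,0,0,0],[0,0,0,0,0,0]]]}}

```text
time: 30.28
tool_pos: [507.3, 190.2, 87.1]
orientation: [[0.001, -0.018, -1.0], [0.0, -1.0, 0.018], [-1.0, -0.0, -0.001]]
wrist_force: [-1.1, -0.5, 4.3]
opening: 0.4
```

Emit:
{"name": "play_rows", "arguments": {"motion": [[[0.1,0,0,0,0,0],[0,0,0,0,0,0],[0,0,0,0,0,0],[0,0,0,0,0,0]]]}}

```text
time: 30.62
tool_pos: [507.3, 190.3, 87.1]
orientation: [[0.002, -0.018, -1.0], [0.001, -1.0, 0.018], [-1.0, -0.001, -0.002]]
wrist_force: [-4.3, -1.0, 11.3]
opening: 0.0
```

Emit:
{"name": "play_rows", "arguments": {"motion": [[[-1,0,0,0,0,0],[-3,0,0,0,0,0],[-3,0,0,0,0,0],[-3,0,0,0,0,0],[0,0,2.0,0,0,0],[0,0,2.0,0,0,0],[0,0,0,0,0,0],[0,0,0,0,0,0],[0,0,0,0,0,0]]]}}

```text
time: 31.37
tool_pos: [467.2, 190.9, 185.6]
orientation: [[0.0, -0.018, -1.0], [-0.0, -1.0, 0.018], [-1.0, 0.0, -0.0]]
wrist_force: [1.0, -0.1, 0.1]
opening: 0.0
```

Run:
```python
from h import *
p=snap("wrist","w18"); s=snap("scene","s18")
for n,c in(("orange",(300,90,345,180)),("blue",(285,190,350,270))):
    pass
hsv=cv2.cvtColor(p["img"],cv2.COLOR_RGB2HSV)
mo=cv2.inRange(hsv,(0,215,150),(20,255,255));mb=cv2.inRange(hsv,(100,130,80),(125,255,255))
for n,m in(("orange",mo),("blue",mb),("white",white(p)*255)):
    k=np.zeros_like(m);k[:330,220:420]=1;m=cv2.erode(m*k,np.ones((5,5)));P=depthpts(p,m>0)
    P=P[(abs(P[:,0]-539)<105)&(abs(P[:,1]-190)<60)&(P[:,2]>45)]
    A=np.c_[P[:,:2]-P[:,:2].mean(0),np.ones(len(P))];a=np.linalg.lstsq(A,P[:,2],rcond=None)[0];print(n,len(P),"z",a[2].round(2),"tilt rad",a[:2].round(4))
m=topmask(p,"o",(240,0,400,300));print(fitpoly(onplane(p,contour(m),65)[:,:2],ORANGE,(581,188,179)))
print(ctrl.get_obs()["wrist_force"],ctrl.get_obs()["tool_pos"])
cv2.imwrite("pics/s18c.png",cv2.resize(s["img"][230:370,320:470],None,fx=4,fy=4)[:,:,::-1])
```

```text
orange 5640 z 65.69 tilt rad [-0.0006  0.0013]
blue 4702 z 65.77 tilt rad [-0.0015  0.0007]
white 21877 z 65.73 tilt rad [-0.0012  0.0004]
(array([580.76856788, 187.90974631, 178.85858007,   1.35637251]), np.float64(0.24774819401471596))
[ 0.69737233 -0.70748126  0.47686603] [467.38750126 190.76075187 185.25849317]
```

View pics/w18.png

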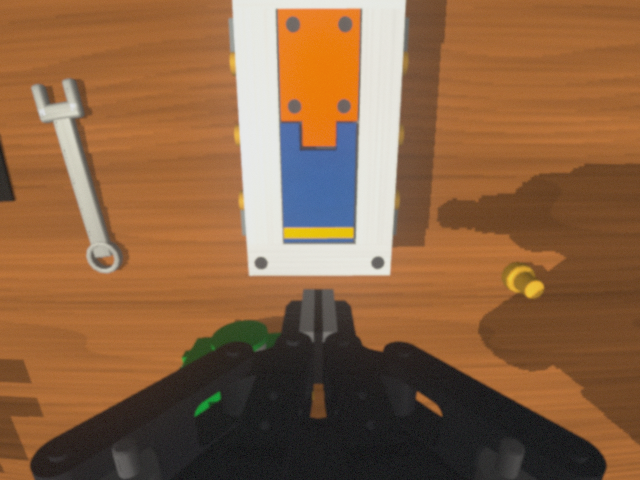

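View pics/s18c.png

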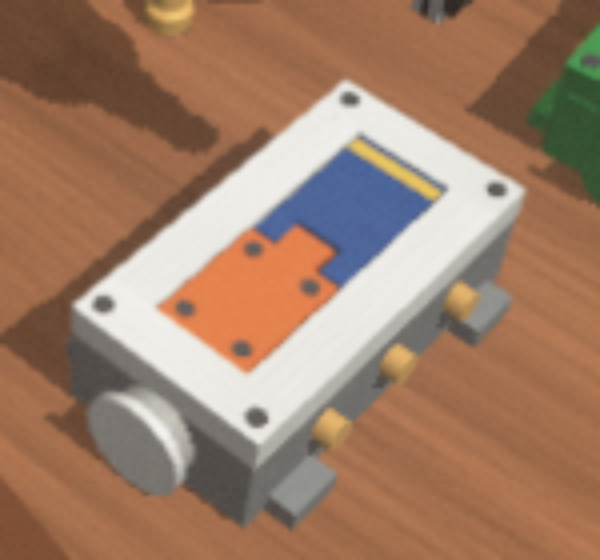

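Both plates are flush: depth gives orange 65.7, blue 65.8 and housing 65.7 mm, all level. The arm is clear, so I'll hand in.

Run:
```python
from cell import ctrl
print(ctrl.hand_in())
```

```text
the job is handed in; nothing more can be done
None
```

Both plates are in the pocket, flush and released, and I handed the job in at about 31 s of the 72 s allowed.

- **Orange plate:** I saw the dowel at the -x end, so the small orange plate went in at the +x end. I pushed it against its end wall and pressed it down with 8 N.
- **Blue plate:** It went in around the tongue, over the dowel, without resistance. I pressed it down with 11 N.
- **Last checks:** Wrist-camera depth put the tops at 65.7 mm (orange), 65.8 mm (blue) and 65.7 mm (housing), all level within 0.002 rad. Both presses stopped at the same height. Orange lay about 0.4 mm off the pocket's middle line and within about 0.2° of its direction. I checked blue's sideways position and direction by eye only, in the wrist and scene pictures. The arm touched nothing, and I never moved near the wrench, tin or fitting.
- **What disagreed:** The wrist camera reads about 1.2 mm low in world x compared with the tool pose. Because of that, orange first landed with a gap of about 4.6 mm at its end wall instead of the planned 2 mm. The push closed the gap, and I corrected for the offset before placing blue.

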